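# Load the warming press and lock it

### The arm

A 6-joint arm with a two-finger parallel gripper is mounted at the origin on the work surface. World frame = base frame: x ahead of the robot, y to its left, z up, the work surface at z = 0. Lengths are in m, angles in rad, forces in N, time in s.
With the tool pointing down it reaches from about 0.275 to 0.825 m from the base axis. Payload 4.9 kg.
Tool frame: the origin (TCP) lies midway between the tips of the shut fingers; the grasp point (between the pads) lies 19 mm behind it; z points along the fingers, y is the line along which they close (so a half turn about z gives the same grasp; the last joint's range is limited). The gripper opens to 85 mm and grips with 20 to 120 N. Pads are 22 mm wide; open, the fingers measure 114 mm over their backs; the gripper's body (76 mm by 85 mm) begins 54 mm behind the grasp point. The pads swing forward as they close: fully open they stand 13 mm farther back than shut.
Start: joints at [-1.354, 0.326, -0.193, 1.052, 0, 1.437], TCP at [0.189, -0.517, 0.231] pointing down, gripper open.
Joint ranges: [-2.65, 2.65], [-0.97, 1.79], [-1.3, 1.35], [-1.93, 2.1], [-1.47, 1.37], [-3.14, 3.14]. Speed limits (rad/s): [2.57, 2.57, 3.14, 3.14, 3.14, 3.14].

### API

Orientations are given as a 3x3 rotation matrix whose columns are the frame's x, y, z axes.
In Python, from workcell import r gives the robot as it stands.
- The arm moves only by the tool apply_moves, never from a script. Its argument "plan" is one flat list of numbers, 5 for each row, row after row: the gripper's target within -1 to 1 (fully open at 1, half-way at 0, shut at -1), then the shift along the tool's x, y, z each as a share of 0.2 m, from -1 to 1, then the turn about the tool's z as a share of 90 degrees, from -1 to 1. A call has 1 to 8 rows; each row shifts and turns the commanded pose from where the row before left it, along the tool's axes as they then stand; what a row does not reach is not made up. A row lasts 1/12 s, in which the tool goes at most 41.7 mm and 7.16 degrees, less where a joint would pass 70% of its speed; a pose out of reach is approached as far as the arm can. A call with a number of a shift or a turn outside -1 to 1 is refused whole. A call with a gripper value outside its range is refused whole. The fingers move at their own pace and stop on an object; the grip force is fixed at half the most. Time passes only in rows, so rows that do not move let the fingers close. It gives the time, the measured TCP pose, the force, the opening and the grip force at its end, in the units of the state.
- r.get_state(): the state, without advancing time (a new reading comes with each control period).
- r.camera(name): name is "side" or "top" or "wrist"; returns a dict with "frame" (420x560x3 uint8, red, green, blue), "depth" (420x560 float32, m along the optical axis (not along the pixel's ray), 0 where there is no reading), "fovy" (degrees; the focal length in pixels is half the picture's height over the tangent of half this angle, whatever the lens; pixels are square), "cx", "cy" (the principal point, pixels), "cam_to_world" (4x4, takes a point from camera to world coordinates). Camera axes: x right, y up, looking along -z (the intrinsics and any distortion apply to the point x, -y, -z); pixel columns grow to the right and rows downward; lengths in m; the calibration is good to about 2 mm. The wrist camera is an equidistant fisheye: a pixel r from the principal point sees the ray r / f radians off the axis. A picture is of the moment at which its call begins.
- r.hand_in(): hands the job in; it is judged then, once.
The state is a dict: "time": time; "qpos": joint angles; "qvel": joint speeds; "tau": joint torques, N m; "tcp_pos": TCP position; "orientation": TCP orientation; "force": force on the tool from outside, world axes, zero at the start; "torque": the same for the moment, N m; "finger_gap": opening from 0.0 (shut) to 1.0 (fully open); "gripper_force": force on a finger pad.
Only numpy, scipy, OpenCV 4.12 (cv2) and the standard library are available. Lean on these libraries where they do the work, as an engineer would, in place of code of your own. Each camera call takes 0.05 s, during which the arm holds its last target. There are 200 camera calls.

### The job

Load the warming press: pull up the spring pin that locks its tray and turn it into the rest notch so that it stays out by itself, slide the tray all the way out to its stop, and stand every pressing block (aluminium sole with a wooden grip rib) upright in the tray, one to a bay, any block in any bay. Then slide the tray fully home, turn the pin back and let it drop fully into the tray's strap so that the tray is locked again, and only then press the head's handle down until the latch catches and holds it down. The plain wooden clapper without a rib does not go in: leave it and the other things on the table where they are.

Things in the scene. Friction and masses are not known exactly. Their poses are not given: they have to be found in the camera images.
- press: The press's fixed grey base plate, 370 x 430 mm (x -180..190, y -210..220 mm), 12 mm thick; origin on the table near the plate's middle. Its axes: x away from the robot (front to back), y to the left, z up; position and yaw vary. All places below are in this frame, in mm. The open head and its hinge posts stand over the left part, y 20 to 190; clear of them to the right there is free room above.
- pin_lift (a joint): Lift of the spring pin in m: 0 = down and engaged in the tray's strap, 0.026 = top stop. The spring pushes it down with about 5 N at 0 and 10 N at the top. A cross lug on the pin stands in a slot at turn 0, so it can only turn when lifted at least 0.017 (0.021 is a good height); the rest notch holds it at 0.012. The pin is clear of the strap above 0.009.
- pin_turn (a joint): Turn of the pin about its upright axis in rad, counter-clockwise seen from above: 0 = lug over the slot, pin can go down; stop at 1.30. The rest notch (5 mm deep) takes the lug between 1.05 and 1.30: go to about 1.2, lower to lift 0.012, let go. To bring it back: lift to 0.021, turn to 0 (stop), lower. Between about 0.2 and 1.0 the lug only rides on the rim at lift 0.017 and is not held. If the pin comes down while the tray is not home it stands in the strap's way.
- pin_grip (a point): Middle of the pin's black T-bar handle: 56 mm long, 14 mm thick, 22 mm high (11 above and below this point), to be pinched across its thickness from above. At pin_lift 0 it is 96 mm above the table, on the upright pin axis at (-150, -60). Its x axis points along the bar: at pin_turn 0 along the press's x axis, turning with the pin. Below the bar there is a 12 mm stem; the collar's rim is 37 mm under this point (at lift 0).
- tray (a joint): How far the tray is slid out, m: 0 = fully home under the head, 0.18 = out to its stop. It moves along the press's -y (to the right). Friction about 4 N.
- tray_pull (a point): Middle of the tray's upright black pull: 14 mm thick in the press's x, 50 mm long in y, 40 mm high, 61 mm above the table; pinch it from above across its 14 mm. With the tray home it is at (12, -40); its top is 20 mm above this point. The open head begins at y 33, so a gripper wide in y would strike it.
- bay0 (a point): Middle of the floor of the tray's front bay, 21 mm above the table; axes as the press's. The tray has three bays side by side along the press's x (65 mm apart), each about 62 mm (x) by 116 mm (y), with 14 mm high ribs between and 17 mm high outer walls above the floor. A block fits with its long side along y. Blocks can be put in only with the tray out.
- bay1 (a point): Middle of the floor of the middle bay, the centre of the tray: at (12, 100) with the tray home, y less by the joint value as it comes out.
- bay2 (a point): Middle of the floor of the rear bay.
- head (a joint): Angle of the head, rad: 0 = fully up as its spring holds it, 0.42 = level, bottom stop. Pressed to about 0.41 (just short of the stop) the latch snaps over a side bar on the head and holds it at about 0.40 when let go. The last part needs about 8 to 12 N at the handle.
- head_handle (a point): Middle of the head's round black handle bar at the front: 100 mm long in the press's y (plus 14 mm round ends), 28 mm diameter. With the head up it is about 243 mm above the table; pressed down it follows an arc of radius 275 mm about head_hinge to 131 mm. Press on it from above with closed fingers.
- head_hinge (a point): A point on the head's hinge axis, at the back, (130, 100), 125 mm above the table; the axis runs along the press's y.
- latch (a joint): Angle of the spring latch (upright steel pawl on the left, at y 190), rad: 0 = at rest or hooked over the head's bar; it swings back (to positive) while the bar passes. Tipping its top about 0.12 rad towards the robot lets the head up again.
- clapper_mid (a point): Middle (half-way up) of the plain wooden clapper, a rounded block 50 x 110 x 38 mm with no grip rib. Not to be loaded.
- block0_mid (a point): Middle (half-way up, 33 mm above its underside) of a pressing block: aluminium sole 48 (x) x 96 (y) x 26 mm high, on it a wooden grip rib 22 (x) x 72 (y) x 40 mm high, 66 mm high in all, 0.36 to 0.6 kg. Pinch the rib across its 22 mm, from above, about 15 mm above this point. Its y axis is the long way. Two or three of the three blocks are there.
- block1_mid (a point): Middle (half-way up, 33 mm above its underside) of a pressing block: aluminium sole 48 (x) x 96 (y) x 26 mm high, on it a wooden grip rib 22 (x) x 72 (y) x 40 mm high, 66 mm high in all, 0.36 to 0.6 kg. Pinch the rib across its 22 mm, from above, about 15 mm above this point. Its y axis is the long way. Two or three of the three blocks are there.
- block2_mid (a point): Middle (half-way up, 33 mm above its underside) of a pressing block: aluminium sole 48 (x) x 96 (y) x 26 mm high, on it a wooden grip rib 22 (x) x 72 (y) x 40 mm high, 66 mm high in all, 0.36 to 0.6 kg. Pinch the rib across its 22 mm, from above, about 15 mm above this point. Its y axis is the long way. Two or three of the three blocks are there.
- cone: Bystander to leave alone: thread cone, 64 mm wide, 110 mm high; origin under its middle.
- sprayer: Bystander to leave alone: white bottle, 70 mm wide, 170 mm high; origin under its middle.
- pin_pot: Bystander to leave alone: small steel pot, 70 mm wide, 60 mm high; origin under its middle.
- tape_case: Bystander to leave alone: flat round tape case, 64 mm wide, 22 mm high; origin under its middle.
- chalk_box: Bystander to leave alone: cardboard box 60 x 90 x 30 mm high; origin under its middle.
Things that resemble listed ones, but are neither listed nor needed, are in the scene too. What is shaped like the part that bears block2_mid but yellow is not meant.

How it is judged:
On the way, in this order (a step that is already met when the one before it is completed fails the run):
1. the spring pin is out and parked in its rest notch, let go (value of joint pin_lift between 0.008 and 0.0165 m and value of joint pin_turn above 0.98 rad and contact force between the fingers and pin_turn below 0.3 N), for 0.3 s.
2. the tray is all the way out, the pin still parked (value of joint tray above 0.172 m and value of joint pin_lift between 0.008 and 0.0165 m and value of joint pin_turn above 0.98 rad), for 0.2 s.
3. every block stands upright in the tray, let go, with the tray out (x of block0_mid in the frame of bay1 between -0.094 and 0.094 m and y of block0_mid in the frame of bay1 between -0.056 and 0.056 m and z of block0_mid in the frame of bay1 between 0.02 and 0.04 m and angle between each of block0_mid, block1_mid, block2_mid's own z axis and vertical below 0.12 rad and x of block1_mid in the frame of bay1 between -0.094 and 0.094 m and y of block1_mid in the frame of bay1 between -0.056 and 0.056 m and z of block1_mid in the frame of bay1 between 0.02 and 0.04 m and x of block2_mid in the frame of bay1 between -0.094 and 0.094 m and y of block2_mid in the frame of bay1 between -0.056 and 0.056 m and z of block2_mid in the frame of bay1 between 0.02 and 0.04 m and value of joint tray above 0.12 m and contact force between the fingers and block0 below 0.3 N and contact force between the fingers and block1 below 0.3 N and contact force between the fingers and block2 below 0.3 N), for 0.3 s.
4. the tray with its blocks is fully home (value of joint tray below 0.005 m and x of block0_mid in the frame of bay1 between -0.094 and 0.094 m and y of block0_mid in the frame of bay1 between -0.056 and 0.056 m and z of block0_mid in the frame of bay1 between 0.02 and 0.04 m and angle between each of block0_mid, block1_mid, block2_mid's own z axis and vertical below 0.12 rad and x of block1_mid in the frame of bay1 between -0.094 and 0.094 m and y of block1_mid in the frame of bay1 between -0.056 and 0.056 m and z of block1_mid in the frame of bay1 between 0.02 and 0.04 m and x of block2_mid in the frame of bay1 between -0.094 and 0.094 m and y of block2_mid in the frame of bay1 between -0.056 and 0.056 m and z of block2_mid in the frame of bay1 between 0.02 and 0.04 m), for 0.2 s.
5. the pin is turned back and down in the tray's strap, with the head still up (value of joint pin_lift below 0.003 m and value of joint pin_turn below 0.2 rad and value of joint tray below 0.005 m and value of joint head below 0.1 rad), for 0.2 s.
6. the head is pressed down and held by the latch, not by the robot (value of joint head above 0.375 rad and contact force between the fingers and head below 0.3 N), for 0.4 s.
At the end, for the whole second after the job is handed in: Every block present stands upright (within 7 degrees) on the tray's floor, the tray is home within 5 mm, the pin is down within 3 mm and turned back within 0.2 rad, and the head is held down by the latch (head above 0.375 rad); all is at rest and let go (all of step 4 and value of joint pin_lift below 0.003 m and value of joint pin_turn below 0.2 rad and value of joint head above 0.375 rad and velocity of joint head below 0.05 rad/s and linear speed of each of block0, block1, block2 below 0.03 m/s); the robot touches nothing.
It fails at once if the plain clapper is moved more than 80 mm (distance of clapper_mid from where it was at the start of the episode above 0.08 m).
It fails at once if another bystander (cone, bottle, pot, tape case, chalk box) is moved more than 70 mm (distance of any of cone, sprayer, pin_pot, tape_case, chalk_box from where it was at the start of the episode above 0.07 m).
Of block0, block1, block2 only 2 to 3 are there at a start; the rules pass over those that are not, and their reading is None.
At some moment in a run one of block0, block1, block2 may be knocked a few centimetres aside while the robot is not near it.
Once in a run the grip may slacken for a moment while it holds something.
It also fails if it takes over 210 s, if anything falls off the work surface, if the arm or the gripper's body presses on something with over 40 N, if the wrist force passes 120 N, or if a joint passes its speed limit or range.

## Working session

There is one attempt and no reset: what is moved stays moved. The work goes in short steps, Python scripts to look and compute and a tool call to move; the robot and the scene stay as the last step left them, time stands still between calls to the robot, and variables do not carry over. Pictures are saved under pics/ and viewed, at most 14 in all, crops included, and the job is handed in when it is done.

Besides the shell and the picture viewer there is one more tool, called as a command line: name --argument value ..., lists and objects as JSON in quotes. apply_moves: Moves the arm, as the interface text tells. Its arguments: {"type":"object","properties":{"plan":{"type":"array","items":{"type":"number","minimum":-1,"maximum":1}}},"required":["plan"]}

```bash
mkdir -p pics; ls
cat > h.py <<'E'
import numpy as np,cv2
from workcell import r
def snap(n,f):
    c=r.camera(n); cv2.imwrite('pics/'+f+'.png',c['frame'][:,:,::-1]); np.savez('pics/'+f+'.npz',**c); return c
def load(f): return dict(np.load('pics/'+f+'.npz'))
def pt(c,u,v,z=None):
    "world point at pixel: from depth or on plane z (pinhole cams)"
    f=210/np.tan(np.radians(float(c['fovy']))/2); M=c['cam_to_world']
    d=np.array([(u-c['cx'])/f,-(v-c['cy'])/f,-1.]); 
    if z is None: s=c['depth'][int(v),int(u)]
    else: s=(z-M[2,3])/(M[:3,:3]@d)[2]
    return M[:3,:3]@(d*s)+M[:3,3]
def cloud(c):
    f=210/np.tan(np.radians(float(c['fovy']))/2); M=c['cam_to_world']
    v,u=np.mgrid[0:420,0:560]; s=c['depth']
    p=np.stack([(u-c['cx'])/f*s,-(v-c['cy'])/f*s,-s],-1)
    P=p@M[:3,:3].T+M[:3,3]; P[s==0]=np.nan; return P
E
python3 - <<'E'
from h import *
for n in('top','side'):
    c=snap(n,n+'0'); print(n,c['fovy'],c['cam_to_world'].round(3).tolist())
    cv2.imwrite('pics/%s0b.png'%n,cv2.resize(c['frame'][:,:,::-1],(800,600),interpolation=cv2.INTER_CUBIC))
s=r.get_state();print(s['orientation'],s['tcp_pos'],s['time'])
E
```

```text
pics
top 45.03670617442531 [[0.018, 0.999, -0.041, 0.468], [-1.0, 0.017, -0.019, -0.024], [-0.019, 0.041, 0.999, 1.744], [0.0, 0.0, 0.0, 1.0]]
side 42.92522306464716 [[-0.921, 0.215, -0.325, 0.045], [-0.389, -0.469, 0.793, 1.241], [0.018, 0.856, 0.516, 0.973], [0.0, 0.0, 0.0, 1.0]]
[[ 9.39109230e-01  3.43618594e-01 -3.40067512e-04]
 [ 3.43618695e-01 -9.39107965e-01  1.55677651e-03]
 [ 2.15577247e-04 -1.57883675e-03 -9.99998730e-01]] [ 0.18888126 -0.51600792  0.23056997] 0.1
```

View pics/top0b.png

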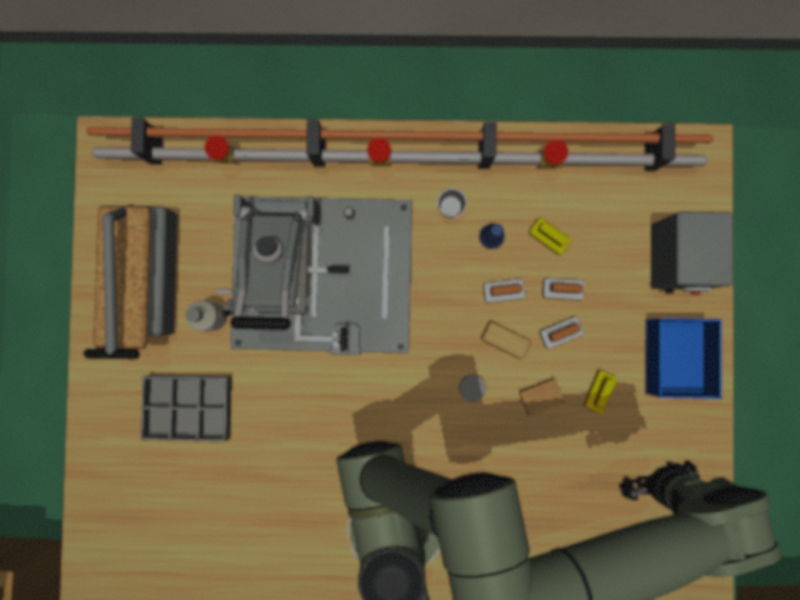

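View pics/side0b.png

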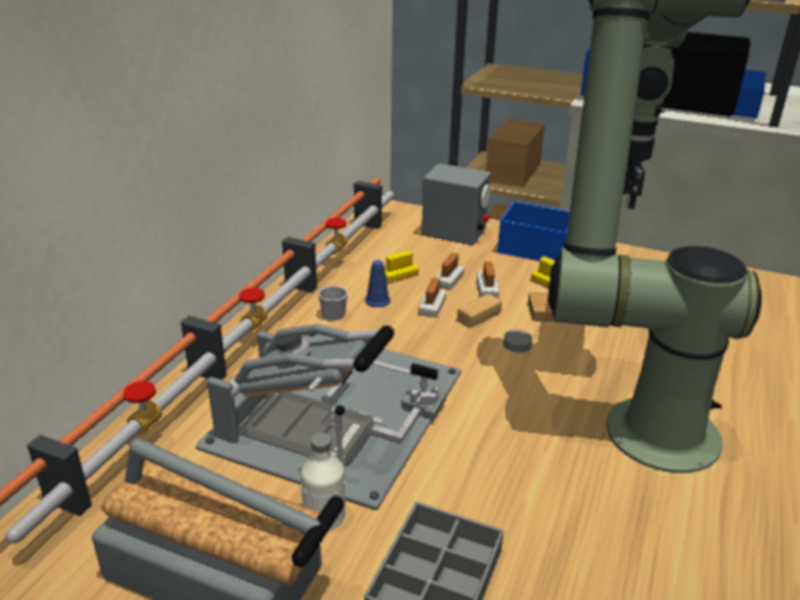

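The top view shows the press at (230-412, 197-352). Its pin T-bar is near (345,335), the pull at (338,269) and the handle at (260,323). The brown-ribbed candidates are at (505,290), (564,288) and (562,332). The yellow lookalikes at (550,235) and (600,390) are ruled out by colour. The clapper is at (506,338) and the chalk box at (541,396). I'll confirm these in an enlarged crop.

Run:
```python
from h import *
c=load('top0')
f=c['frame'][:,:,::-1]
a=cv2.resize(f[130:255,155:295],(672,600),interpolation=cv2.INTER_CUBIC)
b=cv2.resize(f[140:290,300:450],(600,600),interpolation=cv2.INTER_CUBIC)
cv2.imwrite('pics/a.png',a);cv2.imwrite('pics/b.png',b)
P=cloud(c)
for z0,z1 in((.008,.017),):
    m=(P[...,2]>z0)&(P[...,2]<z1); m[:,300:]=0;m[:130]=0;m[255:]=0;m[:,:155]=0
    n,l,s,_=cv2.connectedComponentsWithStats(m.astype(np.uint8)); i=1+s[1:,4].argmax(); print(s[i])
    print(cv2.minAreaRect((P[l==i][:,:2]*1000).astype(np.float32)), cv2.boxPoints(cv2.minAreaRect((P[l==i][:,:2]*1000).astype(np.float32))))
# objects high on right
m=((P[...,2]>.012)&(P[...,2]<.2)).astype(np.uint8);m[:,:300]=0;m[:130]=0;m[290:]=0;m[:,450:]=0
n,l,s,ce=cv2.connectedComponentsWithStats(m)
for i in range(1,n):
    if s[i,4]<30: continue
    Q=P[l==i]; t=np.nanmax(Q[:,2]); print(s[i],t.round(3),cv2.minAreaRect((Q[:,:2]*1000).astype(np.float32)), np.array2string(c['frame'][l==i].mean(0).round()))
    T=Q[Q[:,2]>.045]
    if len(T)>8: print('   rib',cv2.minAreaRect((T[:,:2]*1000).astype(np.float32)),len(T))
```

```text
[ 211  138   78  110 4931]
((603.9979858398438, 103.15287780761719), (261.65350341796875, 373.2966003417969), 89.52153778076172) [[416.2637   -26.11068 ]
 [789.5473   -29.227943]
 [791.7323   232.41644 ]
 [418.44867  235.53369 ]]
[306 132  21  21 180] 0.066 ((771.0723266601562, -118.46563720703125), (66.48263549804688, 67.94430541992188), 40.81313705444336) [101.  96.  87.]
   rib ((771.0723266601562, -118.46563720703125), (66.48263549804688, 67.94430541992188), 40.81313705444336) 113
[370 152  30  27 409] 0.076 ((702.2780151367188, -354.2501525878906), (96.81713104248047, 49.01516342163086), 53.5899543762207) [134. 129.  15.]
   rib ((702.1689453125, -354.54400634765625), (70.7771987915039, 24.151630401611328), 55.59814453125) 158
[335 157  18  17 228] 0.12 ((695.0262451171875, -213.55221557617188), (58.0969352722168, 48.326847076416016), 53.35037612915039) [41. 47. 62.]
   rib ((698.1979370117188, -215.48202514648438), (43.23828125, 37.730445861816406), 47.86305236816406) 158
[338 195  30  17 399] 0.076 ((569.5948486328125, -247.0471649169922), (47.98496627807617, 96.25010681152344
[... 762 characters left out ...]
 64.34579467773438) [142. 119.  73.]
   rib ((450.82244873046875, -250.3805389404297), (60.908966064453125, 35.85175704956055), 64.34307861328125) 10
[408 259  24  31 419] 0.079 ((334.46929931640625, -477.3127746582031), (49.98685836791992, 96.55840301513672), 67.89492797851562) [119. 107.  14.]
   rib ((334.579345703125, -476.4450988769531), (25.312599182128906, 71.8287582397461), 67.28614807128906) 168
[321 263  19  18 279] 0.034 ((337.82696533203125, -174.2839813232422), (57.70534896850586, 61.551841735839844), 0.6581310033798218) [81. 79. 72.]
[363 265  32  25 496] 0.04 ((318.98370361328125, -338.5912780761719), (61.88887405395508, 89.87393188476562), 22.361364364624023) [120.  91.  55.]
```

View pics/a.png

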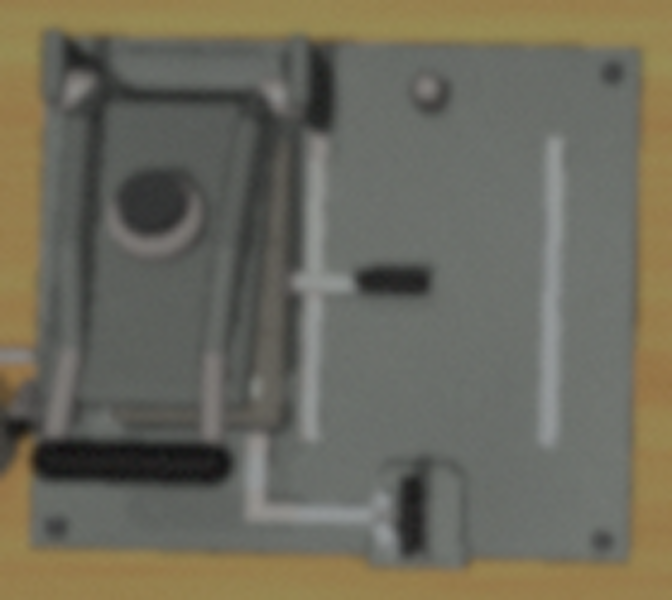

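View pics/b.png

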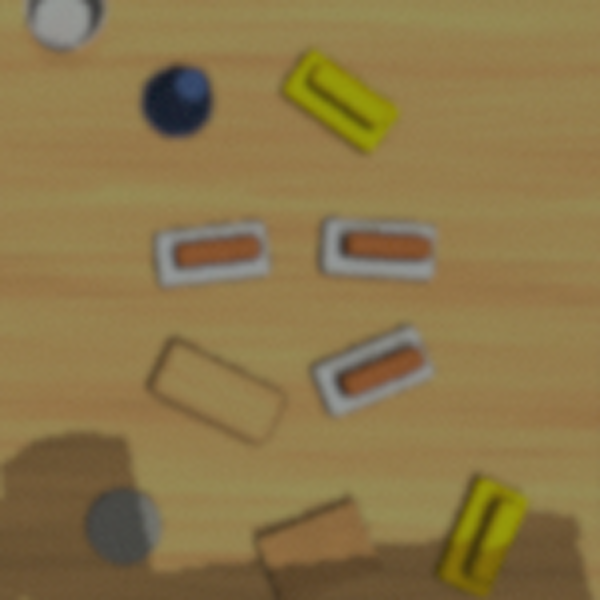

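Exactly three aluminium-soled blocks with brown ribs are there, at b-crop (212,250), (380,247) and (375,370). The yellow ones are decoys and the clapper is at (218,390). In the a-crop the plate corners are about (628,562), (640,48) and (32,545), the T-bar is at (413,513), the pull at (394,281) and the handle at (133,461).

Run:
```python
from h import *
c=load('top0')
g=lambda u,v,z: pt(c,155+(u+.5)/4.8-.5,130+(v+.5)/4.8-.5,z)
for n,u,v,z,q in(('BR',628,562,.012,(-180,-210)),('TR',640,48,.012,(190,-210)),('BL',32,545,.012,(-180,220)),('pin',413,513,.107,(-150,-60)),('pull',394,281,.081,(12,-40)),('handle',133,461,.255,(0,0)),('bolt1',612,73,.014,0),('bolt2',601,541,.014,0),('bolt3',55,527,.014,0)):
    print(n,g(u,v,z).round(4)*1000,q)
```

```text
BR [418.3 -22.1  12. ] (-180, -210)
TR [786.1 -24.4  12. ] (190, -210)
BL [422.7 403.7  12. ] (-180, 220)
pin [451.3 123.1 107. ] (-150, -60)
pull [610.  141.8  81. ] (12, -40)
handle [481.7 282.8 255. ] (0, 0)
bolt1 [767.5  -4.7  14. ] 0
bolt2 [432.9  -2.6  14. ] 0
bolt3 [435.8 387.   14. ] 0
```

apply_moves --plan '[1,0,0,0,-0.077,1,0,0,0,-0.077,1,0,0,0,-0.077,1,0,0,0,-0.077,1,0,0,0,-0.077,1,0,0,0,-0.077,1,0,0,0,-0.077,1,0,0,0,-0.077]'

```text
time: 0.77
tcp_pos: [0.1889, -0.5162, 0.2308]
orientation: [[0.244, 0.97, -0.0], [0.97, -0.244, 0.001], [0.001, -0.0, -1.0]]
force: [0.5, 0.6, -0.4]
finger_gap: 0.997
gripper_force: 0.0
```

apply_moves --plan '[1,0,0,0,-0.077,1,0,0,0,-0.077,1,0,0,0,-0.077,1,0,0,0,-0.077,1,0,0,0,-0.077,1,0,0,0,-0.077,1,0,0,0,-0.077,1,0,0,0,-0.077]'

```text
time: 1.43
tcp_pos: [0.1889, -0.5162, 0.2308]
orientation: [[-0.66, 0.751, -0.0], [0.751, 0.66, 0.001], [0.001, 0.0, -1.0]]
force: [0.3, -0.8, -0.7]
finger_gap: 1.004
gripper_force: 0.0
```

apply_moves --plan '[1,0,0,0,-0.077,1,0,0,0,-0.077,1,0,0,0,-0.077,1,0,0,0,-0.077,1,0,0,0,-0.077,1,0,0,0,-0.077,1,0,0,0,-0.077]'

```text
time: 2.02
tcp_pos: [0.1889, -0.5162, 0.2308]
orientation: [[-1.0, 0.003, -0.0], [0.003, 1.0, 0.001], [0.0, 0.001, -1.0]]
force: [0.1, -0.2, 1.3]
finger_gap: 1.003
gripper_force: 0.0
```

apply_moves --plan '[1,-0.064,0.16,0,0,1,-0.064,0.16,0,0,1,-0.064,0.16,0,0,1,-0.064,0.16,0,0,1,-0.064,0.16,0,0,1,-0.064,0.16,0,0,1,-0.064,0.16,0,0,1,-0.064,0.16,0,0]'

```text
time: 2.68
tcp_pos: [0.2938, -0.2597, 0.2311]
orientation: [[-1.0, 0.01, -0.0], [0.01, 1.0, 0.0], [0.0, 0.0, -1.0]]
force: [0.9, 0.7, 0.3]
finger_gap: 1.0
gripper_force: 0.0
```

apply_moves --plan '[1,-0.064,0.16,0,0,1,-0.064,0.16,0,0,1,-0.064,0.16,0,0,1,-0.064,0.16,0,0,1,-0.064,0.16,0,0,1,-0.064,0.16,0,0,1,-0.064,0.16,0,0,1,-0.064,0.16,0,0]'

```text
time: 3.35
tcp_pos: [0.3984, -0.0046, 0.2312]
orientation: [[-1.0, 0.009, -0.0], [0.009, 1.0, -0.0], [0.0, -0.0, -1.0]]
force: [0.9, -0.0, 0.4]
finger_gap: 1.0
gripper_force: 0.0
```

apply_moves --plan '[1,-0.064,0.16,0,0,1,-0.064,0.16,0,0,1,-0.064,0.16,0,0,1,-0.064,0.16,0,0,1,0,0,0,0]'

```text
time: 3.77
tcp_pos: [0.4524, 0.1258, 0.231]
orientation: [[-1.0, 0.003, 0.001], [0.003, 1.0, 0.002], [-0.001, 0.002, -1.0]]
force: [0.1, -0.5, -0.1]
finger_gap: 1.003
gripper_force: 0.0
```

```bash
cat >> h.py <<'E'
def st():
    s=r.get_state(); o=s['orientation']
    print('t',round(s['time'],2),'tcp',(s['tcp_pos']*1000).round(1) if hasattr(s['tcp_pos'],'round') else s['tcp_pos'],'yaw',np.degrees(np.arctan2(o[1][0],o[0][0])).round(2),'F',np.round(s['force'],1),'gap',round(float(s['finger_gap']),3),'gf',s['gripper_force'],'q6',round(float(s['qpos'][5]),2))
def fpt(c,u,v,z):
    "fisheye pixel to world on plane z"
    f=210/np.tan(np.radians(float(c['fovy']))/2);M=c['cam_to_world']
    a=np.array([u-c['cx'],-(v-c['cy'])]);rr=np.hypot(*a);th=rr/f
    d=np.array([*(a/max(rr,1e-9)*np.sin(th)),-np.cos(th)]); w=M[:3,:3]@d
    return M[:3,3]+w*(z-M[2,3])/w[2]
def big(f,s=1.42):
    cv2.imwrite('pics/%sb.png'%f,cv2.resize(load(f)['frame'][:,:,::-1],None,fx=s,fy=s,interpolation=cv2.INTER_CUBIC))
E
python3 - <<'E'
from h import *
st(); c=snap('wrist','w1'); big('w1'); print(c['fovy'],c['cx'],c['cy'],c['cam_to_world'].round(3).tolist())
E
```

```text
t 3.77 tcp [452.4 125.8 231. ] yaw 179.83 F [ 0.1 -0.5 -0.1] gap 1.003 gf 0.0 q6 0.12
65.70646984690485 277.62968442426467 210.41860060645857 [[0.003, -0.945, -0.326, 0.368], [1.0, 0.004, -0.002, 0.125], [0.003, -0.326, 0.945, 0.373], [0.0, 0.0, 0.0, 1.0]]
```

View pics/w1b.png

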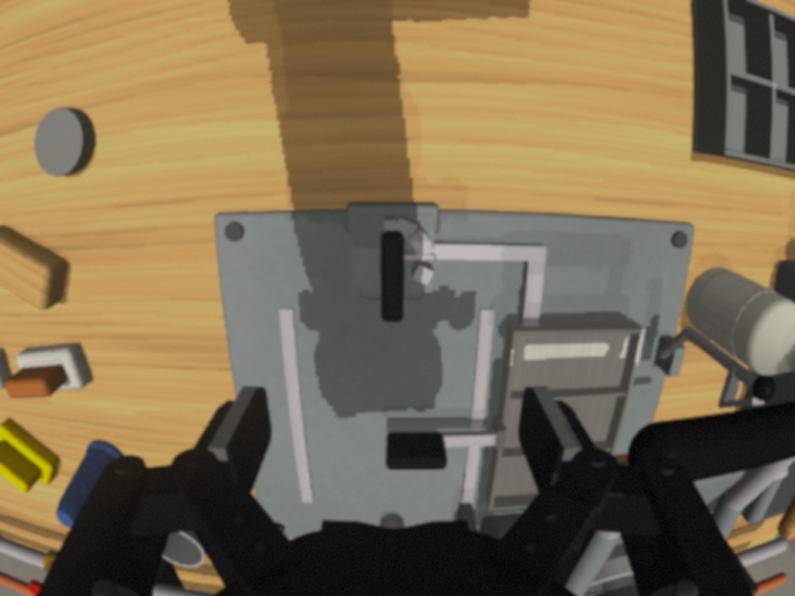

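The wrist view shows the T-bar top spanning (392,233)-(392,320), the pull around (416,450), and the plate's front corners at (217,214) and (692,224).

Run:
```python
from h import *
c=load('w1')
for n,u,v,z in(('bar-f',392,233,.107),('bar-b',392,318,.107),('pullL',446,434,.081),('pullR',388,434,.081),('FR',217,214,.012),('FL',692,224,.012)):
    print(n,(fpt(c,u/1.42,v/1.42,z)*1000).round(1))
```

```text
bar-f [418.7 124.5 107. ]
bar-b [471.9 124.3 107. ]
pullL [579.  165.4  81. ]
pullR [578.2 120.7  81. ]
FR [417.6 -19.8  12. ]
FL [420.7 399.2  12. ]
```

apply_moves --plan '[1,0.018,-0.01,0.13,0,1,0,0,0.13,0,1,0,0,0.13,0,1,0,0,0.13,0,1,0,0,0.13,0,1,0,0,0.12,0,1,0,0,0,0]'

```text
time: 4.4
tcp_pos: [0.443, 0.1178, 0.0735]
orientation: [[-1.0, 0.01, -0.008], [0.01, 1.0, -0.001], [0.008, -0.001, -1.0]]
force: [-0.9, 0.1, 0.7]
finger_gap: 0.998
gripper_force: 0.0
```

apply_moves --plan '[-1,0,0,0,0,-1,0,0,0,0,-1,0,0,0,0,-1,0,0,0,0,-1,0,0,0,0,-1,0,0,0,0,-1,0,0,0,0,-1,0,0,0,0]'

```text
time: 5.07
tcp_pos: [0.4482, 0.1234, 0.0788]
orientation: [[-1.0, 0.006, 0.003], [0.006, 1.0, 0.01], [-0.003, 0.01, -1.0]]
force: [-1.6, 13.0, 7.2]
finger_gap: 0.151
gripper_force: 60.1
```

apply_moves --plan '[-1,0,0.006,0,0,-1,0,0,-0.035,0,-1,0,0,-0.035,0,-1,0,0,-0.04,0,-1,0,0,0,0,-1,0,0,0,0]'

```text
time: 5.57
tcp_pos: [0.4479, 0.1236, 0.0995]
orientation: [[-1.0, 0.007, 0.002], [0.007, 1.0, 0.008], [-0.002, 0.008, -1.0]]
force: [4.2, 10.3, -10.5]
finger_gap: 0.151
gripper_force: 58.4
```

```bash
python3 -c "
from h import *
st()"
```

```text
t 5.57 tcp [447.9 123.6  99.5] yaw 179.61 F [  4.2  10.3 -10.5] gap 0.151 gf 58.4178364276886 q6 0.11
```

apply_moves --plan '[-1,0,0,0,-0.077,-1,0,0,0,-0.077,-1,0,0,0,-0.077,-1,0,0,0,-0.077,-1,0,0,0,-0.077]'

```text
time: 5.98
tcp_pos: [0.4481, 0.1232, 0.0992]
orientation: [[-0.823, -0.567, 0.002], [-0.567, 0.823, 0.007], [-0.005, 0.004, -1.0]]
force: [3.1, 7.8, -10.9]
finger_gap: 0.148
gripper_force: 58.6
```

apply_moves --plan '[-1,0,0,0,-0.077,-1,0,0,0,-0.077,-1,0,0,0,-0.077,-1,0,0,0,-0.077,-1,0,0,0,-0.077,-1,0,0,0,0,-1,0,0,0,0]'

```text
time: 6.57
tcp_pos: [0.4485, 0.123, 0.0993]
orientation: [[-0.36, -0.933, 0.003], [-0.933, 0.36, 0.006], [-0.007, -0.0, -1.0]]
force: [5.1, 8.7, -10.8]
finger_gap: 0.151
gripper_force: 58.7
```

```bash
python3 -c "
from h import *
st()"
```

```text
t 6.57 tcp [448.5 123.   99.3] yaw -111.11 F [  5.1   8.7 -10.8] gap 0.151 gf 58.69040608406067 q6 -1.1
```

apply_moves --plan '[-1,0,0,0.02,0,-1,0,0,0.02,0,-1,0,0,0,0,-1,0,0,0,0]'

```text
time: 6.9
tcp_pos: [0.4486, 0.123, 0.0913]
orientation: [[-0.36, -0.933, 0.003], [-0.933, 0.36, 0.006], [-0.007, -0.0, -1.0]]
force: [4.0, 7.6, -9.2]
finger_gap: 0.155
gripper_force: 59.0
```

apply_moves --plan '[1,0,0,0,0,1,0,0,0,0,1,0,0,0,0,1,0,0,0,0,1,0,0,0,0,1,0,0,0,0]'

```text
time: 7.4
tcp_pos: [0.4471, 0.1203, 0.0914]
orientation: [[-0.362, -0.932, 0.0], [-0.932, 0.362, -0.0], [0.0, -0.0, -1.0]]
force: [0.4, -0.4, 0.0]
finger_gap: 0.982
gripper_force: 0.0
```

apply_moves --plan '[1,0,0,-0.12,0,1,0,0,-0.12,0,1,0,0,-0.12,0,1,0,0,-0.12,0,1,0,0,-0.12,0,1,0,0,-0.12,0,1,0,0,0,0]'

```text
time: 7.98
tcp_pos: [0.4497, 0.1206, 0.2398]
orientation: [[-0.362, -0.932, 0.007], [-0.932, 0.362, 0.001], [-0.003, -0.007, -1.0]]
force: [1.2, 0.2, 0.6]
finger_gap: 1.0
gripper_force: 0.0
```

Run:
```python
from h import *
st(); snap('wrist','w2'); big('w2'); snap('side','s2'); f=load('s2')['frame'][200:340,230:330,::-1]
w=cv2.resize(load('w2')['frame'][:,:,::-1],(533,400)); f=cv2.resize(f,(267,400),interpolation=cv2.INTER_CUBIC); cv2.imwrite('pics/c2.png',np.hstack([w,f]))
```

```text
t 7.98 tcp [449.7 120.6 239.8] yaw -111.22 F [1.2 0.2 0.6] gap 1.0 gf 0.0 q6 -1.1
```

View pics/c2.png

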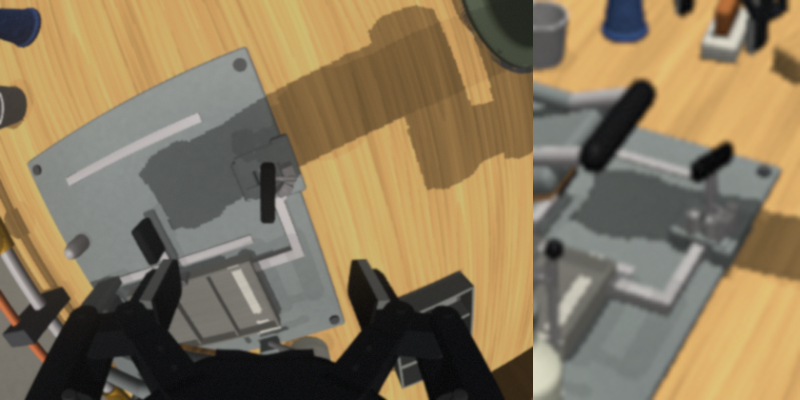

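apply_moves --plan '[1,0,0,0,-0.077,1,0,0,0,-0.077,1,0,0,0,-0.077,1,-0.023,-0.202,0,0,1,-0.023,-0.202,0,0,1,-0.023,-0.202,0,0,1,-0.024,-0.202,0,0,1,0,0,0,0]'

```text
time: 8.75
tcp_pos: [0.6145, 0.1377, 0.2306]
orientation: [[-0.008, -1.0, -0.001], [-1.0, 0.008, -0.0], [0.0, 0.001, -1.0]]
force: [-0.9, -0.2, -1.2]
finger_gap: 1.002
gripper_force: 0.0
```

apply_moves --plan '[1,0,0,0,0,1,0,0,0,0]'

```text
time: 8.92
tcp_pos: [0.6074, 0.1376, 0.2331]
orientation: [[-0.007, -1.0, -0.004], [-1.0, 0.007, -0.0], [0.0, 0.004, -1.0]]
force: [-0.3, 0.4, 0.2]
finger_gap: 0.997
gripper_force: 0.0
```

Run:
```python
from h import *
st(); snap('wrist','w3'); big('w3')
```

```text
t 8.92 tcp [607.4 137.6 233.1] yaw -90.43 F [-0.3  0.4  0.2] gap 0.997 gf 0.0 q6 -1.46
```

View pics/w3b.png

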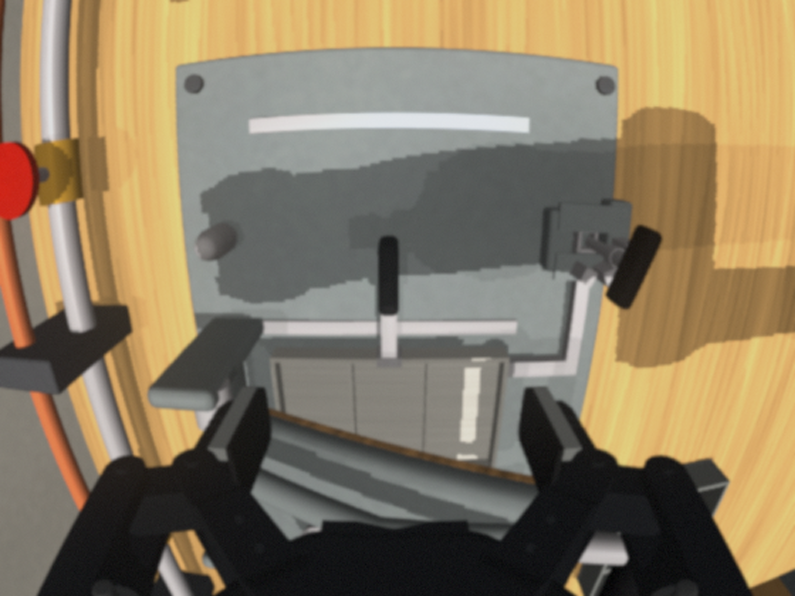

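The pull's top spans (388,237)-(388,313), centred between the fingers. The pin is parked, tilted, at (635,267).

Run:
```python
from h import *
c=load('w3')
for u,v,z in((388,237,.081),(388,313,.081),(647,230,.119),(622,302,.119)):
    print((fpt(c,u/1.42,v/1.42,z)*1000).round(1))
```

```text
[609.8 112.2  81. ]
[610.4 164.8  81. ]
[447.8  97.4 119. ]
[459.7 145.  119. ]
```

apply_moves --plan '[1,0,-0.008,0.16,0,1,0,0,0.16,0,1,0,0,0.16,0,1,0,0,0.16,0,1,0,0,0.16,0,1,0,0,0.13,0,1,0,0,0,0,1,0,0,0,0]'

```text
time: 9.63
tcp_pos: [0.6082, 0.1377, 0.0491]
orientation: [[-0.007, -1.0, -0.003], [-1.0, 0.007, -0.0], [0.0, 0.003, -1.0]]
force: [0.1, 0.4, 0.1]
finger_gap: 0.999
gripper_force: 0.0
```

apply_moves --plan '[-1,0,0,0,0,-1,0,0,0,0,-1,0,0,0,0,-1,0,0,0,0,-1,0,0,0,0,-1,0,0,0,0,-1,0,0,0,0,-1,0,0,0,0]'

```text
time: 10.3
tcp_pos: [0.6112, 0.1378, 0.0501]
orientation: [[-0.007, -1.0, 0.002], [-1.0, 0.007, 0.0], [-0.0, -0.002, -1.0]]
force: [-0.0, 0.4, 5.8]
finger_gap: 0.155
gripper_force: 60.2
```

apply_moves --plan '[-1,0.04,0,0,0,-1,0.1,0,0,0,-1,0.13,0,0,0,-1,0.13,0,0,0,-1,0.13,0,0,0,-1,0.13,0,0,0,-1,0.1,0,0,0,-1,0.06,0,0,0]'

```text
time: 10.97
tcp_pos: [0.61, -0.0272, 0.0501]
orientation: [[-0.008, -1.0, 0.002], [-1.0, 0.008, 0.002], [-0.002, -0.002, -1.0]]
force: [0.8, 5.3, 6.1]
finger_gap: 0.152
gripper_force: 60.3
```

apply_moves --plan '[-1,0.04,0,0,0,-1,0.04,0,0,0,-1,0.02,0,0,0,-1,0,0,0,0,-1,0,0,0,0]'

```text
time: 11.38
tcp_pos: [0.6099, -0.0421, 0.0501]
orientation: [[-0.005, -1.0, 0.002], [-1.0, 0.005, 0.008], [-0.008, -0.002, -1.0]]
force: [0.1, 13.2, 6.7]
finger_gap: 0.152
gripper_force: 60.5
```

apply_moves --plan '[1,-0.01,0,0,0,1,0,0,0,0,1,0,0,0,0,1,0,0,0,0,1,0,0,0,0,1,0,0,0,0]'

```text
time: 11.88
tcp_pos: [0.6089, -0.0445, 0.0491]
orientation: [[-0.008, -1.0, -0.0], [-1.0, 0.008, -0.0], [0.0, 0.0, -1.0]]
force: [0.6, -0.5, 0.3]
finger_gap: 0.979
gripper_force: 0.0
```

apply_moves --plan '[1,0,0,-0.18,0,1,0,0,-0.2,0,1,0,0,-0.2,0,1,0,0,-0.2,0,1,0,0,-0.2,0,1,0.19,0.05,0,0,1,0.19,0.05,0,0,1,0.19,0.05,0,0]'

```text
time: 12.55
tcp_pos: [0.5785, -0.1589, 0.2466]
orientation: [[-0.005, -1.0, 0.002], [-1.0, 0.005, -0.001], [0.001, -0.002, -1.0]]
force: [0.0, -0.7, -0.4]
finger_gap: 0.999
gripper_force: 0.0
```

apply_moves --plan '[1,0.19,0.05,0,0,1,0.05,0.05,0,0,1,0,0,0,0,1,0,0,0,0]'

```text
time: 12.88
tcp_pos: [0.5573, -0.2063, 0.2452]
orientation: [[-0.009, -1.0, -0.0], [-1.0, 0.009, 0.001], [-0.001, 0.0, -1.0]]
force: [0.5, 0.3, 0.3]
finger_gap: 0.998
gripper_force: 0.0
```

Run:
```python
from h import *
st(); snap('wrist','w4'); big('w4'); c=snap('top','t4')
cv2.imwrite('pics/t4b.png',cv2.resize(c['frame'][110:320,150:450,::-1],(800,560),interpolation=cv2.INTER_CUBIC))
```

```text
t 12.88 tcp [ 557.3 -206.3  245.2] yaw -90.54 F [0.5 0.3 0.3] gap 0.998 gf 0.0 q6 -2.04
```

View pics/w4b.png

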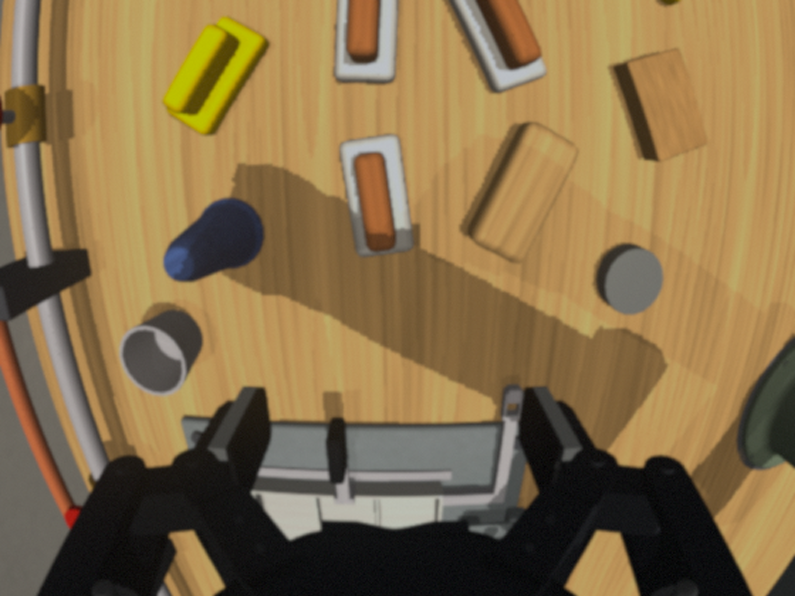

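View pics/t4b.png

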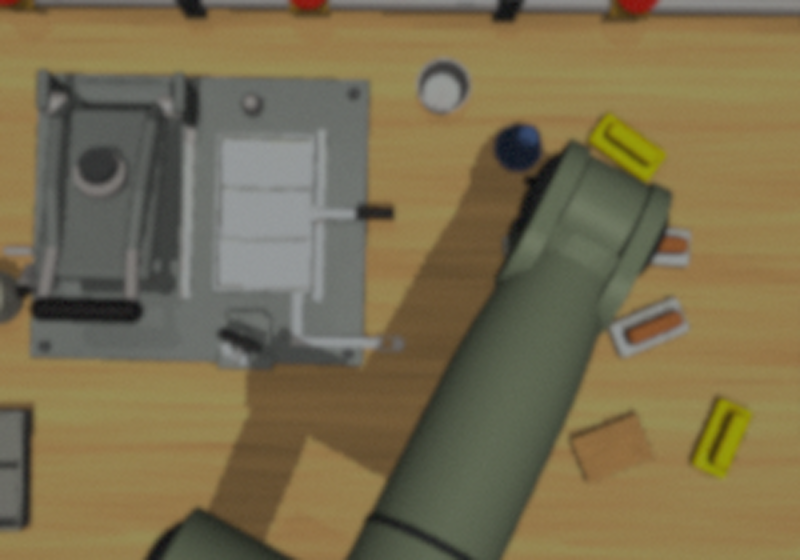

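The tray is fully out, with bays at t4b rows 160, 212 and 265. In w4 block A's rib runs (369,153)-(380,247). Blocks B, at (365,25), and C, at (515,40), appear unmoved.

Run:
```python
from h import *
c=load('w4')
g=lambda u,v,z:(fpt(c,u/1.42,v/1.42,z)*1000).round(1)
a,b=g(369,153,.066),g(380,247,.066);print('A',a,b,(a+b)/2,np.degrees(np.arctan2(*(a-b)[[1,0]])))
print('A sole corners',[g(u,v,.026) for u,v in((341,145),(401,136),(411,247),(358,255))])
print('C ne',g(545,72,.026),g(498,90,.026),'B',g(336,78,.026),g(395,80,.026))
t=load('t4')
k=lambda u,v,z:(pt(t,150+u/2.667,110+v/2.667,z)*1000).round(1)
for p in((216,137),(320,137),(214,290),(310,290)):print('tray',p,k(*p,.036))
for p in((267,188),(267,239),):print('rib',p,k(*p,.035))
print('pull',k(376,212,.081))
```

```text
A [ 573.  -285.6   66. ] [ 566.5 -218.9   66. ] [ 569.75 -252.25   66.  ] -84.43402841901816
A sole corners [array([ 596.6, -291.8,   26. ]), array([ 550.4, -297.8,   26. ]), array([ 543. , -209.6,   26. ]), array([ 585.6, -203.5,   26. ])]
C ne [ 436.3 -353.7   26. ] [ 474.9 -336.    26. ] B [ 599.6 -344.9   26. ] [ 554.5 -342.    26. ]
tray (216, 137) [704.6 167.6  36. ]
tray (320, 137) [706.6  35.2  36. ]
tray (214, 290) [509.8 166.   36. ]
tray (310, 290) [511.9  44.3  36. ]
rib (267, 188) [640.6 101.4  35. ]
rib (267, 239) [575.7 100.1  35. ]
pull [608.4 -37.2  81. ]
```

apply_moves --plan '[0.2,0,0,0,-0.079,0.2,0.112,-0.018,0,0,0.2,0.112,-0.018,0,0,0.2,0,0,0.18,0,0.2,0,0,0.18,0,0.2,0,0,0.18,0,0.2,0,0,0.18,0,0.2,0,0,0,0]'

```text
time: 13.65
tcp_pos: [0.5663, -0.2451, 0.094]
orientation: [[0.119, -0.993, -0.011], [-0.993, -0.119, 0.006], [-0.008, 0.01, -1.0]]
force: [-1.0, 0.9, -0.4]
finger_gap: 0.601
gripper_force: 0.0
```

apply_moves --plan '[0.2,0,0,0,0,0.2,0,0,0,0]'

```text
time: 13.82
tcp_pos: [0.5718, -0.2491, 0.1031]
orientation: [[0.118, -0.993, 0.002], [-0.993, -0.118, -0.001], [0.001, -0.002, -1.0]]
force: [-0.5, 0.3, 0.1]
finger_gap: 0.603
gripper_force: 0.0
```

Run:
```python
from h import *
st(); snap('wrist','w5'); big('w5')
```

```text
t 13.82 tcp [ 571.8 -249.1  103.1] yaw -83.22 F [-0.5  0.3  0.1] gap 0.603 gf 0.0 q6 -2.22
```

View pics/w5b.png

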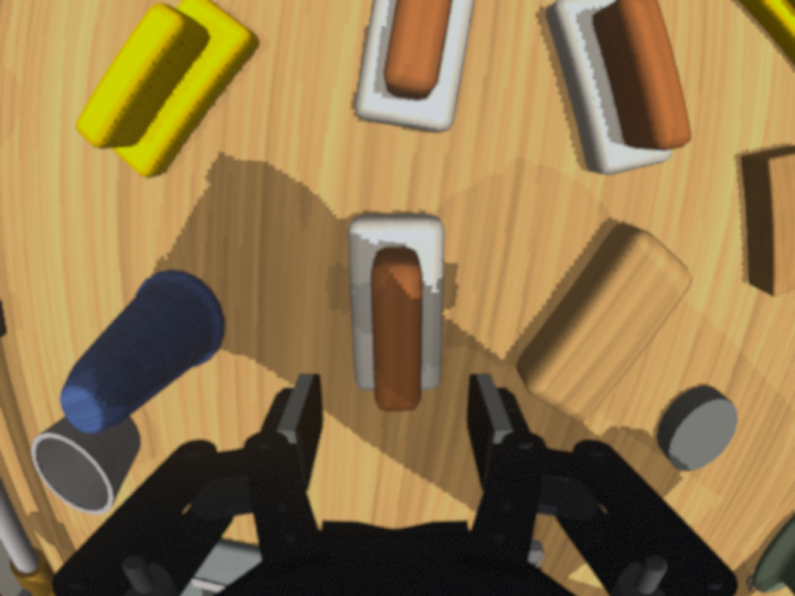

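apply_moves --plan '[0.2,0,0,0.12,0,0.2,0,0,0.12,0,0.2,0,0,0.11,0,0.2,0,0,0,0,0.2,0,0,0,0]'

```text
time: 14.28
tcp_pos: [0.571, -0.2496, 0.0327]
orientation: [[0.117, -0.993, 0.001], [-0.993, -0.117, -0.0], [0.001, -0.001, -1.0]]
force: [-0.2, 0.7, -0.0]
finger_gap: 0.597
gripper_force: 0.0
```

apply_moves --plan '[-1,0,0,0,0,-1,0,0,0,0,-1,0,0,0,0,-1,0,0,0,0,-1,0,0,0,0,-1,0,0,0,0]'

```text
time: 14.78
tcp_pos: [0.5716, -0.2505, 0.0338]
orientation: [[0.116, -0.993, 0.003], [-0.993, -0.116, -0.002], [0.002, -0.003, -1.0]]
force: [-1.2, 1.2, 5.8]
finger_gap: 0.249
gripper_force: 59.4
```

apply_moves --plan '[-1,0,0,-0.06,0,-1,0,0,-0.12,0,-1,0,0,-0.15,0,-1,0,0,-0.15,0,-1,0,0,-0.15,0,-1,0,0,-0.15,0,-1,0,0,-0.07,0.079,-1,0,0,0,0]'

```text
time: 15.45
tcp_pos: [0.5722, -0.2505, 0.2064]
orientation: [[-0.009, -1.0, 0.006], [-1.0, 0.009, -0.004], [0.004, -0.006, -1.0]]
force: [0.4, -0.5, -5.0]
finger_gap: 0.247
gripper_force: 59.8
```

Run:
```python
from h import *
st()
```

```text
t 15.45 tcp [ 572.2 -250.5  206.4] yaw -90.53 F [ 0.4 -0.5 -5. ] gap 0.247 gf 59.79108810424805 q6 -2.09
```

apply_moves --plan '[-1,-0.1,-0.03,0,0,-1,-0.177,-0.05,0,0,-1,-0.177,-0.05,0,0,-1,-0.177,-0.05,0,0,-1,-0.177,-0.05,0,0,-1,-0.177,-0.05,0,0,-1,-0.177,-0.05,0,0,-1,-0.177,-0.05,0,0]'

```text
time: 16.12
tcp_pos: [0.6471, 0.0197, 0.1996]
orientation: [[-0.004, -1.0, -0.003], [-1.0, 0.004, 0.0], [-0.0, 0.003, -1.0]]
force: [-0.4, -0.6, -5.8]
finger_gap: 0.249
gripper_force: 59.6
```

apply_moves --plan '[-1,-0.177,-0.05,0,0,-1,-0.177,-0.05,0,0,-1,-0.15,-0.04,0,0,-1,-0.1,-0.027,0,0,-1,0,0,0,0,-1,0,0,0,0,-1,0,0,0,0,-1,0,0,0,0]'

```text
time: 16.78
tcp_pos: [0.6818, 0.1372, 0.2004]
orientation: [[-0.008, -1.0, -0.002], [-1.0, 0.008, -0.001], [0.001, 0.002, -1.0]]
force: [-0.2, -0.1, -4.7]
finger_gap: 0.247
gripper_force: 59.9
```

Run:
```python
from h import *
st(); snap('wrist','w6'); big('w6')
```

```text
t 16.78 tcp [681.8 137.2 200.4] yaw -90.43 F [-0.2 -0.1 -4.7] gap 0.247 gf 59.85661804676056 q6 -1.47
```

View pics/w6b.png

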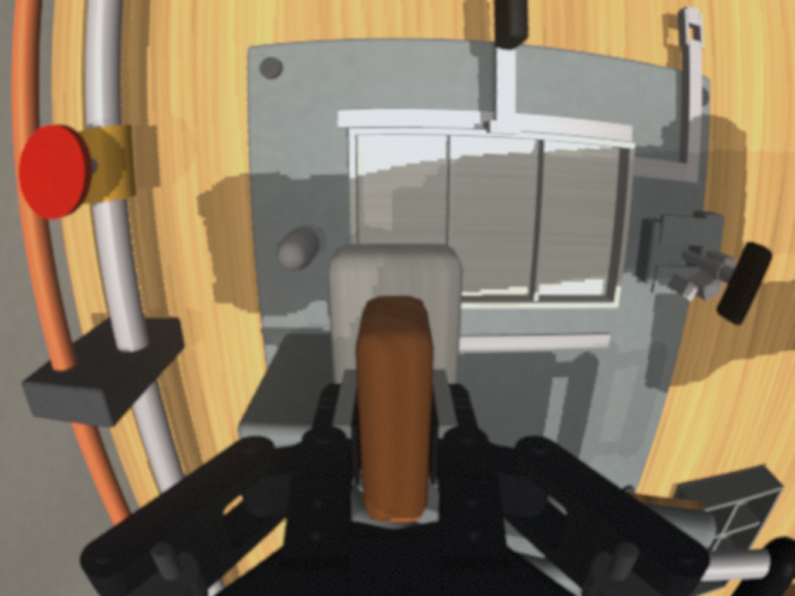

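I overshot in y (137 against a wanted 102), with no contact. The tray ribs show at (447,137) and (540,140) at the top and (536,297) at the bottom, with the inner right wall at (622,148)-(612,300).

Run:
```python
from h import *
c=load('w6')
g=lambda u,v,z:(fpt(c,u/1.42,v/1.42,z)*1000).round(1)
for p,z in(((448,137),.035),((541,140),.035),((536,297),.035),((448,230),.035),((340,118),.038),((632,133),.038),((616,306),.038),((352,240),.038)):print(p,g(*p,z))
```

```text
(448, 137) [644.7  46.9  35. ]
(541, 140) [580.9  46.2  35. ]
(536, 297) [577.7 158.2  35. ]
(448, 230) [644.  109.7  35. ]
(340, 118) [714.9  33.8  38. ]
(632, 133) [511.9  35.3  38. ]
(616, 306) [511.8 164.9  38. ]
(352, 240) [708.9 115.6  38. ]
```

apply_moves --plan '[-1,0.088,0.015,0,0,-1,0.087,0.015,0,0,-1,0,0,0,0,-1,0,0,0,0,-1,0,0,0.15,0,-1,0,0,0.15,0,-1,0,0,0.1,0,-1,0,0,0,0]'

```text
time: 17.5
tcp_pos: [0.6724, 0.1032, 0.1158]
orientation: [[-0.007, -1.0, -0.009], [-1.0, 0.007, -0.0], [0.0, 0.009, -1.0]]
force: [-1.5, 0.4, -6.4]
finger_gap: 0.252
gripper_force: 59.8
```

apply_moves --plan '[-1,0,0,0,0,-1,0,0,0,0]'

```text
time: 17.67
tcp_pos: [0.6774, 0.1035, 0.1229]
orientation: [[-0.007, -1.0, 0.002], [-1.0, 0.007, 0.0], [-0.0, -0.002, -1.0]]
force: [0.5, -0.6, -4.3]
finger_gap: 0.248
gripper_force: 59.9
```

Position good (677, 103). Lowering into the bay.

apply_moves --plan '[-1,0,0.006,0.09,0,-1,0,0,0.09,0,-1,0,0,0.08,0,-1,0,0,0.05,0,-1,0,0,0,0,-1,0,0,0,0]'

```text
time: 18.17
tcp_pos: [0.6757, 0.1035, 0.0604]
orientation: [[-0.007, -1.0, 0.001], [-1.0, 0.007, 0.0], [-0.0, -0.001, -1.0]]
force: [-0.6, -0.0, -4.3]
finger_gap: 0.247
gripper_force: 59.9
```

apply_moves --plan '[-1,0,0,0.015,0,-1,0,0,0.015,0,-1,0,0,0.005,0,-1,0,0,0,0]'

```text
time: 18.5
tcp_pos: [0.6767, 0.1036, 0.0548]
orientation: [[-0.007, -1.0, 0.004], [-1.0, 0.007, 0.0], [-0.0, -0.004, -1.0]]
force: [-1.5, 1.2, 4.5]
finger_gap: 0.245
gripper_force: 61.2
```

apply_moves --plan '[-0.2,0,0,0,0,-0.2,0,0,0,0,-0.2,0,0,0,0,-0.2,0,0,-0.1,0,-0.2,0,0,-0.18,0,-0.2,0,0,-0.2,0,-0.2,0,0,-0.2,0,-0.2,0,0,-0.07,0]'

```text
time: 19.17
tcp_pos: [0.678, 0.1035, 0.2094]
orientation: [[-0.007, -1.0, 0.009], [-1.0, 0.007, 0.0], [-0.001, -0.009, -1.0]]
force: [2.0, -1.1, 0.9]
finger_gap: 0.4
gripper_force: 0.0
```

apply_moves --plan '[0.2,0.18,0.04,0,0,0.2,0.185,0.04,0,0,0.2,0.185,0.04,0,0,0.2,0.185,0.04,0,0,0.2,0.185,0.04,0,0,0.2,0.185,0.04,0,0,0.2,0.185,0.04,0,0,0.2,0.185,0.04,0,0]'

```text
time: 19.83
tcp_pos: [0.6084, -0.1929, 0.2026]
orientation: [[-0.007, -1.0, 0.001], [-1.0, 0.007, -0.0], [0.0, -0.001, -1.0]]
force: [0.8, -0.2, 0.7]
finger_gap: 0.601
gripper_force: 0.0
```

apply_moves --plan '[0.2,0.185,0.04,0,0,0.2,0.185,0.04,0,0,0.2,0.185,0.04,0,0,0.2,0.17,0.03,0,0,0.2,0,0,0,0.033,0.2,0,0,0,0,0.2,0,0,0,0]'

```text
time: 20.42
tcp_pos: [0.5776, -0.336, 0.2021]
orientation: [[-0.059, -0.998, -0.0], [-0.998, 0.059, 0.001], [-0.001, 0.0, -1.0]]
force: [-0.0, 0.8, 0.6]
finger_gap: 0.598
gripper_force: 0.0
```

Run:
```python
from h import *
st(); snap('wrist','w7'); c=snap('top','t7')
w=cv2.resize(load('w7')['frame'][:,:,::-1],(560,420)); f=cv2.resize(c['frame'][150:250,200:300,::-1],(240,240),interpolation=cv2.INTER_CUBIC)
cv2.imwrite('pics/c7.png',np.hstack([w,np.vstack([f,np.zeros((180,240,3),np.uint8)])]))
```

```text
t 20.42 tcp [ 577.6 -336.   202.1] yaw -93.36 F [-0.   0.8  0.6] gap 0.598 gf 0.0 q6 -2.15
```

View pics/c7.png

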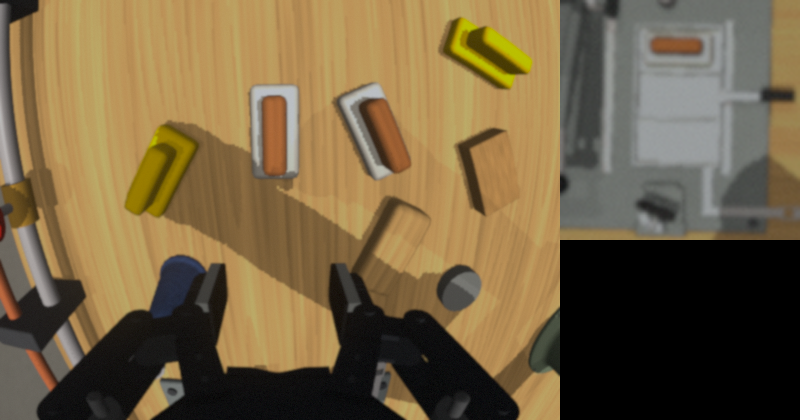

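Block A sits in the rear bay. In w7, B's rib is at (274,97)-(275,175) and C's at (372,100)-(400,170).

Run:
```python
from h import *
c=load('w7')
for n,p,q in(('B',(274,96),(275,175)),('C',(371,100),(401,170))):
    a,b=fpt(c,*p,.066)*1000,fpt(c,*q,.066)*1000
    print(n,a.round(),b.round(),((a+b)/2).round(1),np.degrees(np.arctan2(*(b-a)[[1,0]])).round(1))
```

```text
B [ 575. -426.   66.] [ 578. -357.   66.] [ 576.2 -391.6   66. ] 87.2
C [ 491. -420.   66.] [ 463. -357.   66.] [ 476.9 -388.5   66. ] 114.4
```

apply_moves --plan '[0.2,0.136,-0.006,0,0,0.2,0.136,-0.006,0,0,0.2,0,0,0.15,0,0.2,0,0,0.15,0,0.2,0,0,0.15,0,0.2,0,0,0.15,0,0.2,0,0,0.13,0,0.2,0,0,0.115,0]'

```text
time: 21.18
tcp_pos: [0.5771, -0.3882, 0.0314]
orientation: [[-0.056, -0.998, -0.001], [-0.998, 0.056, 0.001], [-0.001, 0.001, -1.0]]
force: [0.5, 1.0, -0.5]
finger_gap: 0.603
gripper_force: 0.0
```

apply_moves --plan '[0.2,0,0,0,0,0.2,0,0,0,0,-1,0,0,0,0,-1,0,0,0,0,-1,0,0,0,0,-1,0,0,0,0,-1,0,0,0,0,-1,0,0,0,0]'

```text
time: 21.85
tcp_pos: [0.5783, -0.3912, 0.0358]
orientation: [[-0.059, -0.998, 0.003], [-0.998, 0.059, -0.002], [0.002, -0.003, -1.0]]
force: [-0.7, 1.8, 6.0]
finger_gap: 0.249
gripper_force: 60.0
```

apply_moves --plan '[-1,0,0,-0.06,0,-1,0,0,-0.12,0,-1,0,0,-0.15,0,-1,0,0,-0.16,0,-1,0,0,-0.16,0,-1,0,0,-0.12,0,-1,0,0,-0.05,-0.032,-1,0,0,0,0]'

```text
time: 22.52
tcp_pos: [0.5782, -0.3915, 0.2016]
orientation: [[-0.008, -1.0, 0.004], [-1.0, 0.008, -0.004], [0.004, -0.005, -1.0]]
force: [0.7, -0.5, -5.2]
finger_gap: 0.247
gripper_force: 59.7
```

apply_moves --plan '[-1,-0.12,-0.011,0,0,-1,-0.19,-0.011,0,0,-1,-0.19,-0.011,0,0,-1,-0.19,-0.011,0,0,-1,-0.19,-0.011,0,0,-1,-0.19,-0.011,0,0,-1,-0.19,-0.011,0,0,-1,-0.19,-0.011,0,0]'

```text
time: 23.18
tcp_pos: [0.5958, -0.0984, 0.1958]
orientation: [[-0.01, -1.0, -0.003], [-1.0, 0.01, 0.001], [-0.001, 0.003, -1.0]]
force: [0.5, 0.4, -4.6]
finger_gap: 0.249
gripper_force: 59.6
```

apply_moves --plan '[-1,-0.19,-0.011,0,0,-1,-0.19,-0.011,0,0,-1,-0.19,-0.011,0,0,-1,-0.19,-0.011,0,0,-1,-0.19,-0.011,0,0,-1,-0.07,-0.008,0,0,-1,0,0,0,0,-1,0,0,0,0]'

```text
time: 23.85
tcp_pos: [0.6106, 0.1039, 0.196]
orientation: [[-0.008, -1.0, -0.003], [-1.0, 0.008, -0.001], [0.001, 0.003, -1.0]]
force: [-0.8, -0.4, -4.7]
finger_gap: 0.247
gripper_force: 59.6
```

Run:
```python
from h import *
st()
```

```text
t 23.85 tcp [610.6 103.9 196. ] yaw -90.44 F [-0.8 -0.4 -4.7] gap 0.247 gf 59.614423513412476 q6 -1.51
```

apply_moves --plan '[-1,0,0,0.15,0,-1,0,0,0.15,0,-1,0,0,0.15,0,-1,0,0,0.12,0,-1,0,0,0.06,0,-1,0,0,0.03,0,-1,0,0,0,0,-1,0,0,0,0]'

```text
time: 24.52
tcp_pos: [0.6125, 0.1027, 0.0662]
orientation: [[-0.01, -1.0, 0.001], [-1.0, 0.01, -0.0], [0.0, -0.001, -1.0]]
force: [0.5, 1.0, -4.2]
finger_gap: 0.247
gripper_force: 59.6
```

apply_moves --plan '[-1,0,0,0.015,0,-1,0,0,0.015,0,-1,0,0,0.01,0,-1,0,0,0,0]'

```text
time: 24.85
tcp_pos: [0.6116, 0.1034, 0.0574]
orientation: [[-0.009, -1.0, 0.0], [-1.0, 0.009, -0.0], [0.0, -0.0, -1.0]]
force: [1.0, 0.2, -5.5]
finger_gap: 0.25
gripper_force: 59.7
```

apply_moves --plan '[-1,0,0,0.01,0,-1,0,0,0.005,0,-1,0,0,0,0,-1,0,0,0,0]'

```text
time: 25.18
tcp_pos: [0.6118, 0.1035, 0.0568]
orientation: [[-0.009, -1.0, 0.001], [-1.0, 0.009, -0.0], [0.0, -0.001, -1.0]]
force: [-5.6, 0.1, 10.8]
finger_gap: 0.248
gripper_force: 61.7
```

apply_moves --plan '[-0.2,0,0,0,0,-0.2,0,0,0,0,-0.2,0,0,0,0,-0.2,0,0,-0.1,0,-0.2,0,0,-0.18,0,-0.2,0,0,-0.2,0,-0.2,0,0,-0.2,0,-0.2,0,0,-0.07,0]'

```text
time: 25.85
tcp_pos: [0.6147, 0.1035, 0.2108]
orientation: [[-0.009, -1.0, 0.009], [-1.0, 0.009, 0.0], [-0.001, -0.009, -1.0]]
force: [1.3, 0.4, -0.6]
finger_gap: 0.402
gripper_force: 0.0
```

apply_moves --plan '[0.2,0.18,0.048,0,0,0.2,0.183,0.048,0,0,0.2,0.183,0.048,0,0,0.2,0.183,0.048,0,0,0.2,0.183,0.048,0,0,0.2,0.183,0.048,0,0,0.2,0.183,0.048,0,0,0.2,0.183,0.048,0,0]'

```text
time: 26.52
tcp_pos: [0.5318, -0.19, 0.2045]
orientation: [[-0.009, -1.0, 0.001], [-1.0, 0.009, -0.0], [0.0, -0.001, -1.0]]
force: [0.7, -0.5, 0.7]
finger_gap: 0.601
gripper_force: 0.0
```

apply_moves --plan '[0.2,0.183,0.048,0,0,0.2,0.183,0.048,0,0,0.2,0.183,0.048,0,0,0.2,0.183,0.048,0,-0.067,0.2,0,0,0,-0.067,0.2,0,0,0,-0.067,0.2,0,0,0,-0.067,0.2,0,0,0,0]'

```text
time: 27.18
tcp_pos: [0.4924, -0.3348, 0.2042]
orientation: [[0.401, -0.916, 0.0], [-0.916, -0.401, -0.0], [0.0, -0.0, -1.0]]
force: [0.4, 0.2, 0.6]
finger_gap: 0.6
gripper_force: 0.0
```

Run:
```python
from h import *
st(); snap('wrist','w8'); c=snap('top','t8')
w=cv2.resize(load('w8')['frame'][:,:,::-1],(560,420)); f=cv2.resize(c['frame'][150:250,200:300,::-1],(240,240),interpolation=cv2.INTER_CUBIC)
cv2.imwrite('pics/c8.png',np.hstack([w,np.vstack([f,np.zeros((180,240,3),np.uint8)])]))
```

```text
t 27.18 tcp [ 492.4 -334.8  204.2] yaw -66.35 F [0.4 0.2 0.6] gap 0.6 gf 0.0 q6 -2.7
```

View pics/c8.png

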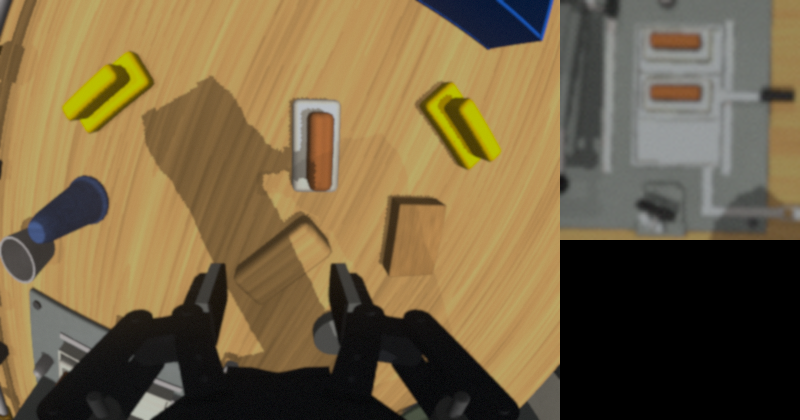

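B sits in the middle bay. C's rib in w8 is at (320,112)-(320,189), aligned with the tool.

Run:
```python
from h import *
c=load('w8'); s=r.get_state(); o=np.array(s['orientation'])
a,b=fpt(c,320,112,.066),fpt(c,320,190,.066); m=(a+b)/2; print(m,np.degrees(np.arctan2(*(b-a)[[1,0]])))
print('tool delta mm',o.T@(m-s['tcp_pos'])*1000)
```

```text
[ 0.47434078 -0.38818334  0.066     ] 115.2153498261149
tool delta mm [ 42.07760249  38.21404087 138.30454723]
```

apply_moves --plan '[0.2,0.102,0.095,0,-0.01,0.2,0.103,0.096,0,0,0.2,0,0,0.15,0,0.2,0,0,0.15,0,0.2,0,0,0.15,0,0.2,0,0,0.15,0,0.2,0,0,0.13,0,0.2,0,0,0.12,0]'

```text
time: 27.95
tcp_pos: [0.4742, -0.3866, 0.0326]
orientation: [[0.413, -0.911, -0.0], [-0.911, -0.413, 0.0], [-0.001, 0.0, -1.0]]
force: [-0.2, -0.4, 0.6]
finger_gap: 0.601
gripper_force: 0.0
```

apply_moves --plan '[0.2,0,0,0,0,0.2,0,0,0,0,-1,0,0,0,0,-1,0,0,0,0,-1,0,0,0,0,-1,0,0,0,0,-1,0,0,0,0,-1,0,0,0,0]'

```text
time: 28.62
tcp_pos: [0.4751, -0.3886, 0.0364]
orientation: [[0.415, -0.91, 0.002], [-0.91, -0.415, -0.003], [0.004, -0.0, -1.0]]
force: [-3.1, -0.6, 5.8]
finger_gap: 0.246
gripper_force: 62.0
```

apply_moves --plan '[-1,0,0,-0.06,0,-1,0,0,-0.12,0,-1,0,0,-0.15,0,-1,0,0,-0.16,0.068,-1,0,0,-0.16,0.07,-1,0,0,-0.12,0.07,-1,0,0,-0.05,0.07,-1,0,0,0,0]'

```text
time: 29.28
tcp_pos: [0.4756, -0.388, 0.2021]
orientation: [[-0.011, -1.0, 0.004], [-1.0, 0.011, -0.003], [0.003, -0.004, -1.0]]
force: [0.5, -0.1, -5.1]
finger_gap: 0.251
gripper_force: 60.5
```

Run:
```python
from h import *
st(); s=r.get_state(); o=np.array(s['orientation'])
print((o.T@(np.array([.5455,.1025,.2])-s['tcp_pos'])).round(4))
```

```text
t 29.28 tcp [ 475.6 -388.   202.1] yaw -90.61 F [ 0.5 -0.1 -5.1] gap 0.251 gf 60.5489444732666 q6 -2.37
[-0.4913 -0.0647  0.0007]
```

apply_moves --plan '[-1,-0.12,-0.025,0,0,-1,-0.19,-0.025,0,0,-1,-0.19,-0.025,0,0,-1,-0.19,-0.025,0,0,-1,-0.19,-0.025,0,0,-1,-0.19,-0.025,0,0,-1,-0.19,-0.025,0,0,-1,-0.19,-0.025,0,0]'

```text
time: 29.95
tcp_pos: [0.5155, -0.0952, 0.197]
orientation: [[-0.006, -1.0, -0.003], [-1.0, 0.006, 0.001], [-0.001, 0.003, -1.0]]
force: [1.0, 0.4, -5.3]
finger_gap: 0.246
gripper_force: 60.2
```

apply_moves --plan '[-1,-0.19,-0.025,0,0,-1,-0.19,-0.025,0,0,-1,-0.19,-0.025,0,0,-1,-0.19,-0.025,0,0,-1,-0.19,-0.024,0,0,-1,-0.057,0,0,0,-1,0,0,0,0,-1,0,0,0,0]'

```text
time: 30.62
tcp_pos: [0.5422, 0.104, 0.197]
orientation: [[-0.005, -1.0, -0.003], [-1.0, 0.005, -0.001], [0.001, 0.003, -1.0]]
force: [0.0, -0.7, -6.3]
finger_gap: 0.252
gripper_force: 60.1
```

apply_moves --plan '[-1,0,0,0,0,-1,0,0,0,0]'

```text
time: 30.78
tcp_pos: [0.5431, 0.1023, 0.1978]
orientation: [[-0.01, -1.0, -0.001], [-1.0, 0.01, -0.0], [0.0, 0.001, -1.0]]
force: [0.8, -0.4, -5.5]
finger_gap: 0.242
gripper_force: 60.1
```

apply_moves --plan '[-1,0,-0.01,0.15,0,-1,0,0,0.15,0,-1,0,0,0.15,0,-1,0,0,0.12,0,-1,0,0,0.06,0,-1,0,0,0.03,0,-1,0,0,0,0,-1,0,0,0,0]'

```text
time: 31.45
tcp_pos: [0.5461, 0.1028, 0.0669]
orientation: [[-0.01, -1.0, 0.001], [-1.0, 0.01, -0.0], [0.0, -0.001, -1.0]]
force: [0.3, 0.5, -5.2]
finger_gap: 0.245
gripper_force: 60.0
```

apply_moves --plan '[-1,0,0,0.015,0,-1,0,0,0.015,0,-1,0,0,0.015,0,-1,0,0,0,0,-1,0,0,0,0]'

```text
time: 31.87
tcp_pos: [0.5458, 0.1036, 0.0576]
orientation: [[-0.009, -1.0, 0.001], [-1.0, 0.009, -0.0], [0.0, -0.001, -1.0]]
force: [0.2, -0.3, -5.7]
finger_gap: 0.249
gripper_force: 60.1
```

apply_moves --plan '[-1,0,0,0.01,0,-1,0,0,0.003,0,-1,0,0,0,0,-0.2,0,0,0,0,-0.2,0,0,0,0,-0.2,0,0,0,0,-0.2,0,0,0,0]'

```text
time: 32.45
tcp_pos: [0.546, 0.1036, 0.0549]
orientation: [[-0.009, -1.0, 0.001], [-1.0, 0.009, 0.0], [-0.0, -0.001, -1.0]]
force: [-1.0, -0.5, 0.4]
finger_gap: 0.401
gripper_force: 0.0
```

apply_moves --plan '[-0.2,0,0,-0.1,0,-0.2,0,0,-0.18,0,-0.2,0,0,-0.2,0,-0.2,0,0,-0.2,0,-0.2,0,0,-0.07,0]'

```text
time: 32.87
tcp_pos: [0.5483, 0.1037, 0.2104]
orientation: [[-0.009, -1.0, 0.008], [-1.0, 0.009, 0.0], [-0.001, -0.008, -1.0]]
force: [2.2, 0.2, -0.5]
finger_gap: 0.403
gripper_force: 0.0
```

apply_moves --plan '[0.2,0.145,-0.066,0,0,0.2,0.145,-0.066,0,0,0.2,0.145,-0.066,0,0,0.2,0.145,-0.066,0,0,0.2,0.145,-0.066,0,0,0.2,0,0,0,0,0.2,0,0,0,0]'

```text
time: 33.45
tcp_pos: [0.6106, -0.0437, 0.2041]
orientation: [[-0.012, -1.0, -0.0], [-1.0, 0.012, 0.0], [-0.0, 0.0, -1.0]]
force: [-0.2, 0.1, -1.0]
finger_gap: 0.601
gripper_force: 0.0
```

Run:
```python
from h import *
st(); c=snap('top','t9'); w=snap('wrist','w9'); s=snap('side','s9')
def ribs(c,P=None):
    h=cv2.cvtColor(c['frame'],cv2.COLOR_RGB2HSV); m=cv2.inRange(h,(3,130,60),(11,255,255))
    n,l,s,ce=cv2.connectedComponentsWithStats(m)
    return [(ce[i].round(1),s[i]) for i in range(1,n) if s[i,4]>20]
for ce,s_ in ribs(c): print('top',ce,s_,pt(c,*ce,.087).round(4))
for ce,s_ in ribs(s): print('side',ce,s_)
```

```text
t 33.45 tcp [610.6 -43.7 204.1] yaw -90.68 F [-0.2  0.1 -1. ] gap 0.601 gf 0.0 q6 -1.75
top [148.9  94.7] [102  89 112  24 512] [0.9159 0.4398 0.087 ]
top [77.1 91.7] [ 62  90  30   5 124] [0.923  0.6804 0.087 ]
top [236.1  94.3] [224  90  32   8  86] [0.9209 0.1497 0.087 ]
top [282.6  97. ] [256  93  69  14 182] [ 0.9138 -0.0044  0.087 ]
top [409.1  98.2] [348  93 114  23 460] [ 0.9151 -0.4203  0.087 ]
top [484.2  96.7] [473  95  25   5 101] [ 0.9232 -0.6654  0.087 ]
top [332.1  96.6] [326  96  12   3  23] [ 0.9172 -0.1676  0.087 ]
top [265.4 110.8] [259 107  14   7  37] [0.8671 0.0516 0.087 ]
side [234.8 150.2] [213 133  42  36 217]
side [176.2 199.4] [145 174  61  51 374]
side [ 89.4 272.2] [ 42 232  95  79 717]
side [105.8 274.8] [101 269   8  13  21]
side [ 15.5 334.7] [  0 320  33  33 321]
```

Run:
```python
from h import *
for f in('t9','s9'):
    P=cloud(load(f))
    for n,x in(('bay0',.5455),('bay1',.6105),('bay2',.6755)):
        m=(abs(P[...,0]-x)<.03)&(abs(P[...,1]-.1025)<.055)&(P[...,2]>.065)&(P[...,2]<.11)
        Q=P[m]; print(f,n,len(Q), *( (Q.mean(0).round(4),Q[:,2].std().round(4),Q.min(0).round(3),Q.max(0).round(3)) if len(Q) else ()))
```

```text
t9 bay0 147 [0.5445 0.1081 0.0853] 0.0042 [0.534 0.073 0.074] [0.555 0.143 0.097]
t9 bay1 151 [0.6097 0.1059 0.0845] 0.0056 [0.599 0.071 0.065] [0.622 0.141 0.095]
t9 bay2 151 [0.68   0.1074 0.0858] 0.0051 [0.669 0.073 0.069] [0.691 0.143 0.099]
s9 bay0 196 [0.5394 0.1135 0.0821] 0.0075 [0.53  0.07  0.065] [0.554 0.149 0.095]
s9 bay1 0
s9 bay2 22 [0.6789 0.088  0.0875] 0.0027 [0.668 0.075 0.082] [0.689 0.102 0.093]
```

apply_moves --plan '[0.2,0,0,0.16,0,0.2,0,0,0.16,0,0.2,0,0,0.16,0,0.2,0,0,0.15,0,0.2,0,0,0.14,0,0.2,0,0,0,0,0.2,0,0,0,0]'

```text
time: 34.18
tcp_pos: [0.6085, -0.0406, 0.0498]
orientation: [[-0.007, -1.0, -0.004], [-1.0, 0.007, 0.001], [-0.001, 0.004, -1.0]]
force: [0.7, -1.1, 0.9]
finger_gap: 0.601
gripper_force: 0.0
```

apply_moves --plan '[-1,0,0,0,0,-1,0,0,0,0,-1,0,0,0,0,-1,0,0,0,0,-1,0,0,0,0,-1,0,0,0,0]'

```text
time: 34.68
tcp_pos: [0.6099, -0.0421, 0.053]
orientation: [[-0.009, -1.0, 0.0], [-1.0, 0.009, -0.0], [0.0, -0.0, -1.0]]
force: [-4.4, 0.4, 8.6]
finger_gap: 0.156
gripper_force: 60.2
```

apply_moves --plan '[-1,-0.03,0,0,0,-1,-0.06,0,0,0,-1,-0.09,0,0,0,-1,-0.1,0,0,0,-1,-0.1,0,0,0,-1,-0.1,0,0,0,-1,-0.1,0,0,0,-1,-0.09,0,0,0]'

```text
time: 35.35
tcp_pos: [0.6109, 0.0914, 0.053]
orientation: [[-0.01, -1.0, 0.0], [-1.0, 0.01, -0.003], [0.003, -0.0, -1.0]]
force: [-5.3, -5.4, 9.1]
finger_gap: 0.153
gripper_force: 60.2
```

apply_moves --plan '[-1,-0.08,0,0,0,-1,-0.06,0,0,0,-1,-0.04,0,0,0,-1,-0.03,0,0,0,-1,0,0,0,0,-1,0,0,0,0]'

```text
time: 35.85
tcp_pos: [0.6112, 0.1354, 0.053]
orientation: [[-0.008, -1.0, 0.0], [-1.0, 0.008, 0.002], [-0.002, -0.0, -1.0]]
force: [-5.3, 3.3, 8.4]
finger_gap: 0.153
gripper_force: 60.2
```

apply_moves --plan '[-1,-0.015,0,0,0,-1,-0.015,0,0,0,-1,0,0,0,0,-1,0,0,0,0]'

```text
time: 36.18
tcp_pos: [0.6112, 0.1378, 0.053]
orientation: [[-0.01, -1.0, -0.0], [-1.0, 0.01, -0.005], [0.005, 0.0, -1.0]]
force: [-6.7, -7.2, 10.3]
finger_gap: 0.15
gripper_force: 60.4
```

apply_moves --plan '[-1,-0.015,0,0,0,-1,-0.015,0,0,0,-1,0,0,0,0,-1,0,0,0,0]'

```text
time: 36.52
tcp_pos: [0.6112, 0.1378, 0.053]
orientation: [[-0.013, -1.0, -0.001], [-1.0, 0.013, -0.016], [0.016, 0.001, -1.0]]
force: [-7.8, -23.9, 11.2]
finger_gap: 0.152
gripper_force: 60.8
```

apply_moves --plan '[-1,0.035,0,0,0,-1,0,0,0,0,0.2,0,0,0,0,0.2,0,0,0,0,0.2,0,0,0,0,0.2,0,0,0,0,0.2,0,0,-0.1,0,0.2,0,0,-0.15,0]'

```text
time: 37.18
tcp_pos: [0.6093, 0.139, 0.098]
orientation: [[-0.009, -1.0, -0.006], [-1.0, 0.009, -0.001], [0.001, 0.006, -1.0]]
force: [0.4, 0.2, 0.4]
finger_gap: 0.603
gripper_force: 0.0
```

apply_moves --plan '[0.2,0,0,-0.19,0,0.2,0,0,-0.19,0,0.2,0,0,-0.17,0,0.2,0.016,0.162,0,0,0.2,0.016,0.162,0,0,0.2,0.016,0.162,0,0,0.2,0.016,0.162,0,0,0.2,0.015,0.162,0,0]'

```text
time: 37.85
tcp_pos: [0.4483, 0.1247, 0.2107]
orientation: [[-0.009, -1.0, 0.001], [-1.0, 0.009, 0.0], [-0.0, -0.001, -1.0]]
force: [0.2, 1.4, 0.2]
finger_gap: 0.599
gripper_force: 0.0
```

apply_moves --plan '[0.2,0,0,0,0.076,0.2,0,0,0,0.076,0.2,0,0,0,0.077,0.2,0,0,0,0,0.2,0,0,0,0]'

```text
time: 38.27
tcp_pos: [0.4499, 0.1248, 0.2109]
orientation: [[-0.357, -0.934, 0.001], [-0.934, 0.357, 0.0], [-0.0, -0.0, -1.0]]
force: [-0.6, 0.5, 0.3]
finger_gap: 0.601
gripper_force: 0.0
```

Run:
```python
from h import *
st(); c=snap('wrist','w10'); s=r.get_state(); o=np.array(s['orientation'])
print('to pin tool mm',(o.T@(np.array([.4486,.1232,.0913])-s['tcp_pos'])*1000).round(1))
# black bar near expected place in wrist image
k=(c['frame'].max(2)<40).astype(np.uint8); k[230:]=0
n,l,q,ce=cv2.connectedComponentsWithStats(k)
for i in range(1,n):
    if q[i,4]>150: print(q[i],ce[i],(fpt(c,*ce[i],.119)*1000).round(1))
t=snap('top','t10')
```

```text
t 38.27 tcp [449.9 124.8 210.9] yaw -110.93 F [-0.6  0.5  0.3] gap 0.601 gf 0.0 q6 -1.09
to pin tool mm [  1.9   0.7 119.5]
[270 174  18  56 849] [278.44876325 201.12014134] [444.7 114.5 119. ]
```

apply_moves --plan '[0.2,0.01,0,0.12,0,0.2,0,0,0.12,0,0.2,0,0,0.12,0,0.2,0,0,0.12,0,0.2,0,0,0.115,0,0.2,0,0,0,0,0.2,0,0,0,0]'

```text
time: 38.95
tcp_pos: [0.448, 0.1227, 0.091]
orientation: [[-0.359, -0.933, -0.003], [-0.933, 0.359, -0.0], [0.001, 0.003, -1.0]]
force: [0.2, 0.2, 0.6]
finger_gap: 0.597
gripper_force: 0.0
```

apply_moves --plan '[-1,0,0,0,0,-1,0,0,0,0,-1,0,0,0,0,-1,0,0,0,0,-1,0,0,0,0,-1,0,0,0,0]'

```text
time: 39.45
tcp_pos: [0.4494, 0.1232, 0.0931]
orientation: [[-0.36, -0.933, 0.001], [-0.933, 0.36, 0.001], [-0.002, -0.001, -1.0]]
force: [-2.3, 0.5, 6.1]
finger_gap: 0.153
gripper_force: 60.1
```

apply_moves --plan '[-1,0,0,-0.02,0,-1,0,0,-0.02,0,-1,0,0,-0.005,0,-1,0,0,0,0,-1,0,0,0,0]'

```text
time: 39.87
tcp_pos: [0.4488, 0.1232, 0.1005]
orientation: [[-0.36, -0.933, -0.0], [-0.933, 0.36, 0.001], [-0.001, 0.001, -1.0]]
force: [0.8, 5.3, -11.2]
finger_gap: 0.155
gripper_force: 58.5
```

apply_moves --plan '[-1,0,0,-0.008,0,-1,0,0,0,0.077,-1,0,0,0,0.077,-1,0,0,0,0.077,-1,0,0,0,0.077,-1,0,0,0,0.077]'

```text
time: 40.37
tcp_pos: [0.4483, 0.1234, 0.1019]
orientation: [[-0.83, -0.558, -0.001], [-0.558, 0.83, 0.002], [0.0, 0.002, -1.0]]
force: [0.0, 5.7, -10.6]
finger_gap: 0.153
gripper_force: 58.6
```

apply_moves --plan '[-1,0,0,0,0.077,-1,0,0,0,0.077,-1,0,0,0,0.077,-1,0,0,0,0.077,-1,0,0,0,0.077,-1,0,0,0,0,-1,0,0,0,0]'

```text
time: 40.95
tcp_pos: [0.4481, 0.1238, 0.1018]
orientation: [[-1.0, 0.007, -0.002], [0.007, 1.0, 0.003], [0.002, 0.003, -1.0]]
force: [-0.5, 6.5, -10.9]
finger_gap: 0.152
gripper_force: 58.6
```

Run:
```python
from h import *
st(); print(r.get_state()['torque'])
```

```text
t 40.95 tcp [448.1 123.8 101.8] yaw 179.61 F [ -0.5   6.5 -10.9] gap 0.152 gf 58.637056946754456 q6 0.12
[ 1.35344491e+00 -8.08411900e-02  6.20805010e-05]
```

apply_moves --plan '[-1,0,0,0.03,0,-1,0,0,0.035,0,-1,0,0,0.035,0,-1,0,0,0.008,0,-1,0,0,0,0,-1,0,0,0,0]'

```text
time: 41.45
tcp_pos: [0.4483, 0.1239, 0.0816]
orientation: [[-1.0, 0.006, -0.001], [0.006, 1.0, 0.003], [0.001, 0.003, -1.0]]
force: [-4.2, 6.2, 4.0]
finger_gap: 0.149
gripper_force: 60.8
```

apply_moves --plan '[0.2,0,0,0,0,0.2,0,0,0,0,0.2,0,0,0,0,0.2,0,0,0,0,0.2,0,0,-0.1,0,0.2,0,0,-0.15,0,0.2,0,0,-0.2,0,0.2,0,0,-0.2,0]'

```text
time: 42.12
tcp_pos: [0.4482, 0.1222, 0.2118]
orientation: [[-1.0, 0.008, -0.002], [0.008, 1.0, -0.001], [0.002, -0.001, -1.0]]
force: [0.7, 0.1, -0.2]
finger_gap: 0.597
gripper_force: 0.0
```

apply_moves --plan '[-1,0,0,-0.2,0,-1,0,0,-0.2,0,-1,0,0,-0.06,0,-1,0,0,0,0,-1,0,0,0,0]'

```text
time: 42.53
tcp_pos: [0.4495, 0.1225, 0.3032]
orientation: [[-1.0, 0.008, 0.002], [0.008, 1.0, -0.0], [-0.002, -0.0, -1.0]]
force: [-0.4, 0.2, -0.7]
finger_gap: 0.001
gripper_force: 0.0
```

Run:
```python
from h import *
st(); c=snap('wrist','w11'); t=snap('side','s11')
a=cv2.resize(c['frame'][80:330,160:,::-1],(480,300),interpolation=cv2.INTER_CUBIC); b=cv2.resize(t['frame'][200:340,140:330,::-1],(407,300),interpolation=cv2.INTER_CUBIC)
cv2.imwrite('pics/c11.png',np.vstack([cv2.copyMakeBorder(a,0,0,0,0,0),cv2.copyMakeBorder(b,0,0,0,73,0)]))
for f in('s0','s11'):
    P=cloud(load('side0' if f=='s0' else f)); fr=load('side0' if f=='s0' else f)['frame']
    m=(abs(P[...,0]-.449)<.035)&(abs(P[...,1]-.1235)<.02)&(P[...,2]>.075)&(P[...,2]<.15)&(fr.max(2)<60); Q=P[m]; print(f,len(Q),Q.mean(0).round(4),np.percentile(Q[:,2],[5,95]).round(4))
```

```text
t 42.53 tcp [449.5 122.5 303.2] yaw 179.56 F [-0.4  0.2 -0.7] gap 0.001 gf 0.0 q6 0.12
s0 128 [0.4457 0.1294 0.1   ] [0.0886 0.1086]
s11 128 [0.4459 0.1292 0.1   ] [0.0892 0.1103]
```

View pics/c11.png

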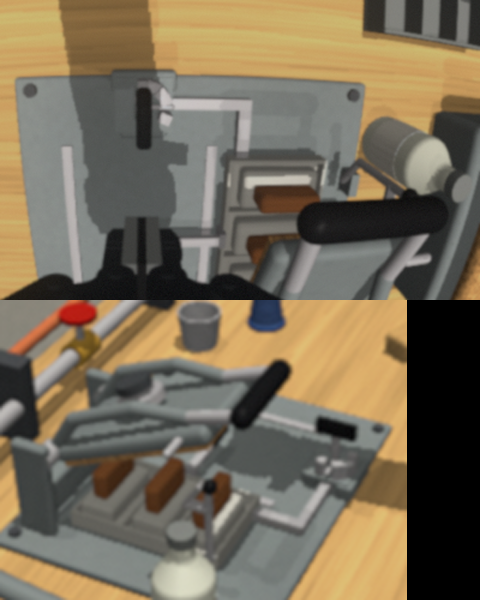

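apply_moves --plan '[-1,-0.035,0.196,0,0,-1,-0.035,0.196,0,0,-1,-0.035,0.196,0,0,-1,-0.035,0.195,0,0,-1,0,0,0,0,-1,0,0,0.1,0,-1,0,0,0.1,0,-1,0,0,0,0]'

```text
time: 43.3
tcp_pos: [0.4753, 0.2781, 0.2572]
orientation: [[-1.0, 0.007, -0.009], [0.007, 1.0, -0.004], [0.009, -0.004, -1.0]]
force: [-0.5, -0.5, -1.0]
finger_gap: -0.001
gripper_force: 0.0
```

apply_moves --plan '[-1,0,0,0,0,-1,0,0,0,0]'

```text
time: 43.47
tcp_pos: [0.478, 0.2787, 0.2626]
orientation: [[-1.0, 0.008, -0.001], [0.008, 1.0, -0.001], [0.001, -0.001, -1.0]]
force: [-0.4, 0.4, 0.4]
finger_gap: -0.0
gripper_force: 0.0
```

apply_moves --plan '[-1,0,0,0.05,0,-1,0.02,0,0.05,0,-1,0.02,0,0.055,0,-1,0.015,0,0.065,0,-1,0.015,0,0.065,0,-1,0.012,0,0.065,0,-1,0.01,0,0.065,0,-1,0.005,0,0.065,0]'

```text
time: 44.13
tcp_pos: [0.4562, 0.2796, 0.1673]
orientation: [[-1.0, 0.007, -0.004], [0.007, 1.0, 0.002], [0.004, 0.002, -1.0]]
force: [-11.5, -0.3, 15.6]
finger_gap: 0.002
gripper_force: 8.1
```

apply_moves --plan '[-1,0.005,0,0.04,0,-1,0.005,0,0.03,0,-1,0,0,0,0,-1,0,0,0,0]'

```text
time: 44.47
tcp_pos: [0.457, 0.2792, 0.1529]
orientation: [[-1.0, 0.008, 0.001], [0.008, 1.0, 0.0], [-0.001, 0.0, -1.0]]
force: [-0.0, 0.9, -0.4]
finger_gap: 0.002
gripper_force: 0.0
```

Run:
```python
from h import *
st()
for f in('side0','s12'):
    c=snap('side','s12') if f=='s12' else load(f)
    P=cloud(c); m=(abs(P[...,0]-.468)<.04)&(abs(P[...,1]-.283)<.07)&(P[...,2]>.1)&(P[...,2]<.3)&(c['frame'].max(2)<60); Q=P[m]
    print(f,len(Q),Q.mean(0).round(4),np.percentile(Q[:,2],[5,95]).round(4))
```

```text
t 44.47 tcp [457.  279.2 152.9] yaw 179.57 F [-0.   0.9 -0.4] gap 0.002 gf 0.0 q6 0.42
side0 361 [0.4751 0.3014 0.2534] [0.2438 0.2591]
s12 953 [0.4478 0.3027 0.2121] [0.1417 0.295 ]
```

apply_moves --plan '[-1,0,0,-0.02,0,-1,0,0,-0.05,0,-1,0,0,-0.1,0,-1,0,0,-0.15,0,-1,0,0,-0.2,0,-1,0,0,-0.2,0,-1,0,0,-0.15,0,-1,0,0,0,0]'

```text
time: 45.18
tcp_pos: [0.4597, 0.2805, 0.335]
orientation: [[-1.0, 0.007, 0.012], [0.007, 1.0, 0.005], [-0.012, 0.005, -1.0]]
force: [0.1, 0.6, -0.1]
finger_gap: 0.001
gripper_force: 0.0
```

apply_moves --plan '[-1,0.03,-0.2,0,0,-1,0.03,-0.2,0,0,-1,0,-0.2,0,0,-1,0,-0.2,0,0,-1,0,-0.2,0,0,-1,0,0,0,0,-1,0,0,0,0,-1,0,0,0,0]'

```text
time: 45.85
tcp_pos: [0.4435, 0.0794, 0.3272]
orientation: [[-1.0, 0.008, 0.001], [0.008, 1.0, 0.001], [-0.001, 0.001, -1.0]]
force: [-0.2, 0.8, 0.2]
finger_gap: -0.004
gripper_force: 0.0
```

Run:
```python
from h import *
st()
for f in('side0','s13','top0','t13'):
    c=snap('side' if f[0]=='s' else 'top',f) if '13' in f else load(f)
    P=cloud(c); 
    m=(abs(P[...,0]-.468)<.04)&(abs(P[...,1]-.283)<.07)&(P[...,2]>.1)&(P[...,2]<.3)&(c['frame'].max(2)<60); Q=P[m]
    print(f,'handle',len(Q),Q.mean(0).round(4),np.percentile(Q[:,2],[5,95]).round(4))
    m=(abs(P[...,0]-.449)<.035)&(abs(P[...,1]-.1235)<.02)&(P[...,2]>.075)&(P[...,2]<.15)&(c['frame'].max(2)<60); Q=P[m]; print('  pin',len(Q),Q.mean(0).round(4))
    m=(abs(P[...,0]-.61)<.035)&(abs(P[...,1]-.1425)<.035)&(P[...,2]>.05)&(P[...,2]<.12)&(c['frame'].max(2)<60); Q=P[m]; print('  pull',len(Q),Q.mean(0).round(4))
```

```text
t 45.85 tcp [443.5  79.4 327.2] yaw 179.52 F [-0.2  0.8  0.2] gap -0.004 gf 0.0 q6 0.02
side0 handle 361 [0.4751 0.3014 0.2534] [0.2438 0.2591]
  pin 128 [0.4457 0.1294 0.1   ]
  pull 8 [0.6014 0.1523 0.0539]
s13 handle 378 [0.4488 0.2955 0.1474] [0.1375 0.1536]
  pin 131 [0.4453 0.1294 0.0998]
  pull 3 [0.6038 0.1292 0.0818]
top0 handle 329 [0.4813 0.2825 0.2541] [0.2478 0.2606]
  pin 58 [0.4519 0.1246 0.1044]
  pull 51 [0.6092 0.1417 0.0793]
t13 handle 257 [0.4551 0.2892 0.1485] [0.1418 0.1556]
  pin 0 [nan nan nan]
  pull 55 [0.609  0.1422 0.0793]<stdin>:8: RuntimeWarning: Mean of empty slice.
  ret = um.true_divide(
```

The handle stays 106 mm lower, at head ≈ 0.40, so the latch is holding it. The pin is down, the tray is home and the arm is clear, so I'm handing in.

```bash
python3 -c "
from h import *
print(r.hand_in())"
```

```text
the job is handed in; nothing more can be done
None
```

I handed the job in at about 46 s: all three blocks stand in the tray, the tray is home, the pin is down in the strap and the head is latched down, each confirmed by camera measurements. The hand-in returned no verdict.

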